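Load and lock a shaker cage of sample jars

TASK

Make the shaker cage ready: stand every sample jar upright in the middle of a rubber pad of its own in the grey cage base, then lower the top frame over them so that all four posts are fully home in the corner sockets. Then lock the frame down with both T-keys, one at each end: pass the T-head down through the slot until the collar lies flat on the frame and give it a quarter turn so that it cannot come out. Leave the other glassware where it stands.

Things in the scene. Friction and masses are not known exactly. Their poses are not given: they have to be found in the camera images.
- base: Grey cage base fixed to the bench, a tray 124 mm (x) by 276 mm (y), 10 mm thick; origin at the centre of its underside, z up; yaw varies. Along y lie three black rubber pads flush with the tray top. At x = +-45, y = +-84 mm: corner sockets. At y = +-112 mm: slotted anchor brackets, 60 mm (x) by 44 mm (y), 86 mm high.
- seat (a point): Centre of the base at the floor of the sockets, 10 mm above the bench: where the frame's origin lies when seated, its axes along the base's. The four dark steel sockets are 32 mm square, tops 35 mm above the bench, each with an 18 mm square hole, 25 mm deep, chamfered at the mouth.
- pad0 (a point): Centre of the rubber pad (46 mm across) at base y = -60 mm, on the tray's top face, 10 mm above the bench
- pad1 (a point): Centre of the middle rubber pad, on the tray's top face
- pad2 (a point): Centre of the rubber pad at base y = +60 mm, on the tray's top face
- slot_a (a point): Over the slot at base y = -112 mm, 96 mm above the bench: where a key's origin lies when its collar is down on the seated frame. The bracket below has an 8 mm top plate (top at 86 mm) with a slot 44 mm (base x) by 18 mm (y), and is hollow beneath, between side walls with inner faces at x = +-24 mm.
- slot_b (a point): The same at base y = +112 mm
- frame: Loose aluminium top frame, 0.36 to 0.6 kg, 112 mm (x) by 268 mm (y), standing on four steel posts (14 mm round, tapered tips, 78 mm long, at x = +-45, y = +-84 mm). Origin at its centre, level with the posts' tips; z up. Plate z = 78 to 86 mm with a slot 40 mm (x) by 14 mm (y) at y = +-112 mm. Either way round fits the base.
- guards (a point): Centre of the lower edge of the frame's lid guards, 54 mm above the frame's origin: 4 mm strips hanging 24 mm below the plate, two along y with inner faces at x = +-28 mm and two across at y = +-30 mm. Seated, they reach down to 64 mm above the bench and enclose the lids of jars on the pads with about 6 mm to spare all round, so a badly placed jar stops the frame.
- frame_grip (a point): Centre of the frame's grey grip bar, 122 mm above the frame's origin: 14 mm thick (frame x), 80 mm long (y), 20 mm high, on two legs at y = +-32 mm, with its underside 26 mm above the plate
- holder: White key holder, fixed to the bench, 70 mm (x) by 160 mm (y), 50 mm high, with two slots 40 mm (x) by 14 mm (y) at y = +-40 mm in which the T-keys hang at the start; origin at the centre of its underside
- key1: Loose T-key, 0.12 kg, upright; origin at the centre of its collar's underside, z up. Collar 30 mm across, 6 mm thick; below it a 9 mm round shank 23 mm long, then the steel T-head, 32 mm (x) by 9 mm (y), z = -33 to -23 mm. Head and grip both lie along the key's x. Enters a slot with its x along the base's x; locked, its x is along the base's y. Turns either way, no stop.
- key1_grip (a point): Centre of key1's grey grip, 32 mm above the key's origin: 60 mm long (key x), 14 mm thick (y), 28 mm high. In the holder the key's origin is 50 mm above the bench.
- key2_grip (a point): Centre of key2's grey grip, like key1_grip
- key2: The other T-key, the same as key1; either key fits either slot
- jar1: Plastic sample jar, white with a grey lid, 44 mm across, 72 mm high, 0.1 to 0.23 kg, heavier low down, standing on the bench; origin at the centre of its underside. Two or three jars are there; with it on a pad the seated frame clears its lid by 6 mm.
- jar2: Plastic sample jar, white with a grey lid, 44 mm across, 72 mm high, 0.1 to 0.23 kg, heavier low down, standing on the bench; origin at the centre of its underside. Two or three jars are there; with it on a pad the seated frame clears its lid by 6 mm.
- jar3: Plastic sample jar, white with a grey lid, 44 mm across, 72 mm high, 0.1 to 0.23 kg, heavier low down, standing on the bench; origin at the centre of its underside. Two or three jars are there; with it on a pad the seated frame clears its lid by 6 mm.
- reagent: Amber reagent bottle, 66 mm across, 125 mm high, not to be moved; origin at the centre of its underside
- beaker: Glass beaker, 68 mm across, 85 mm high, not to be moved; origin at the centre of its underside
- flask: Conical glass flask, 80 mm across the foot, 110 mm high, not to be moved; origin at the centre of its underside

How it is judged:
On the way, in this order (a step that is already met when the one before it is completed fails the run):
1. every jar there is stands on a pad of its own ((horizontal distance between jar1 and pad0 below 0.012 m or horizontal distance between jar1 and pad1 below 0.012 m or horizontal distance between jar1 and pad2 below 0.012 m) and z of jar1 in the frame of base between 0.006 and 0.015 m and angle between each of jar1, jar2, jar3's own z axis and vertical below 0.1 rad and linear speed of each of jar1, jar2, jar3 below 0.02 m/s and (horizontal distance between jar2 and pad0 below 0.012 m or horizontal distance between jar2 and pad1 below 0.012 m or horizontal distance between jar2 and pad2 below 0.012 m) and z of jar2 in the frame of base between 0.006 and 0.015 m and (horizontal distance between jar3 and pad0 below 0.012 m or horizontal distance between jar3 and pad1 below 0.012 m or horizontal distance between jar3 and pad2 below 0.012 m) and z of jar3 in the frame of base between 0.006 and 0.015 m), for 0.2 s.
2. the top frame sits with its four posts home in the sockets, the jars still on their pads (all of step 1 and z of frame in the frame of base below 0.014 m and horizontal distance between frame and base below 0.006 m and angle between the y axis of frame and the y axis of base, either way round below 0.06 rad and angle between frame's own z axis and vertical below 0.03 rad and linear speed of frame below 0.02 m/s), for 0.2 s.
3. both T-keys are through the slots, collars down, turned to lock ((((horizontal distance between key1 and slot_a below 0.008 m and z of key1 in the frame of base between 0.09 and 0.101 m and angle between the x axis of key1 and the y axis of base, either way round below 0.26 rad and angle between key1's own z axis and vertical below 0.12 rad and linear speed of key1 below 0.02 m/s) and (horizontal distance between key2 and slot_b below 0.008 m and z of key2 in the frame of base between 0.09 and 0.101 m and angle between the x axis of key2 and the y axis of base, either way round below 0.26 rad and angle between key2's own z axis and vertical below 0.12 rad and linear speed of key2 below 0.02 m/s)) or ((horizontal distance between key1 and slot_b below 0.008 m and z of key1 in the frame of base between 0.09 and 0.101 m and angle between the x axis of key1 and the y axis of base, either way round below 0.26 rad and angle between key1's own z axis and vertical below 0.12 rad and linear speed of key1 below 0.02 m/s) and (horizontal distance between key2 and slot_a below 0.008 m and z of key2 in the frame of base between 0.09 and 0.101 m and angle between the x axis of key2 and the y axis of base, either way round below 0.26 rad and angle between key2's own z axis and vertical below 0.12 rad and linear speed of key2 below 0.02 m/s))) and z of frame in the frame of base below 0.014 m and horizontal distance between frame and base below 0.006 m and angle between the y axis of frame and the y axis of base, either way round below 0.06 rad and angle between frame's own z axis and vertical below 0.03 rad and linear speed of frame below 0.02 m/s), for 0.2 s.
At the end, for the whole second after the job is handed in: Each jar upright on its own pad (within 12 mm); frame seated (within 6 mm sideways, 4 mm in height, 0.06 rad); a key in each end slot, collar down (within 5 mm in height, 8 mm sideways), within 0.26 rad of a quarter turn; all at rest (all of step 1 and all of step 3); the robot touches nothing.
It fails at once if the reagent is pushed more than 30 mm or tipped (distance of reagent from where it was at the start of the episode above 0.03 m or angle between reagent's own z axis and vertical above 0.5 rad).
It fails at once if the beaker is pushed more than 30 mm or tipped (distance of beaker from where it was at the start of the episode above 0.03 m or angle between beaker's own z axis and vertical above 0.5 rad).
It fails at once if the flask is pushed more than 30 mm or tipped (distance of flask from where it was at the start of the episode above 0.03 m or angle between flask's own z axis and vertical above 0.5 rad).
Of jar1, jar2, jar3 only 2 to 3 are there at a start; the rules pass over those that are not, and their reading is None.
At some moment in a run one of jar1, jar2, jar3 may be knocked a few centimetres aside while the robot is not near it.
It also fails if it takes over 210 s, if anything falls off the work surface, if the arm or the gripper's body presses on something with over 40 N, if the wrist force passes 120 N, or if a joint passes its speed limit or range.

ROBOT

A 7-joint arm with a two-finger parallel gripper is mounted at the origin on the work surface. World frame = base frame: x ahead of the robot, y to its left, z up, the work surface at z = 0. Lengths are in m, angles in rad, forces in N, time in s.
With the tool pointing down it reaches from about 0.4 to 0.875 m from the base axis. Payload 6.5 kg.
Tool frame: the origin (TCP) lies at the very end of the fingers, on their centre line; the grasp point (between the pads) lies 19 mm behind it; x points along the fingers, y is the direction in which the jaws open and shut, and the axes are right-handed (so a half turn about x gives the same grasp; the last joint's range is limited). The gripper opens to 85 mm and grips with 20 to 120 N. Pads are 22 mm wide; open, the fingers measure 114 mm over their backs; the gripper's body (76 mm by 85 mm) begins 54 mm behind the grasp point. The pads swing forward as they close: fully open they stand 13 mm farther back than shut.
Start: joints at [1.181, 0.536, -0.004, 1.538, 0.003, 1.067, -0.071], TCP at [0.207, -0.616, 0.231] pointing down, gripper open.
Joint ranges: [-2.7, 2.7], [-0.37, 2.16], [-1.27, 1.26], [0.24, 2.4], [-1.31, 4.45], [0.19, 1.91], [-2.76, 2.76]. Speed limits (rad/s): [2.39, 2.39, 3.14, 3.14, 3.14, 3.14, 3.14].

INTERFACE

Orientations are given as a unit quaternion [x, y, z, w].
In Python, from station import monitor, capture, calibration, bot gives the robot as it stands.
- The arm moves only by the shell command python3 -m pendant 'ROWS' [FORCE]. ROWS is JSON, a list of rows, each a list of 3 entries, a list of its own where there are three numbers: the finger opening in cm, from 0 to 8.54, then the shift along the tool's x, y, z in cm, then the turn, a rotation vector about the tool's x, y, z in rad. In form: [[gripper, [x, y, z], [ax, ay, az]], ...]. A call has 1 to 8 rows; each row shifts and turns the commanded pose from where the row before left it, along the tool's axes as they then stand; what a row does not reach is not made up. A row lasts 1/10 s, in which the tool goes at most 50 mm and 8.59 degrees, less where a joint would pass 70% of its speed; a pose out of reach is approached as far as the arm can. A call is refused whole if a number of a shift passes 5 or a number of a turn 0.15, either way. A call with a gripper value outside its range is refused whole. The fingers move at their own pace and stop on an object; FORCE is the grip in N (left out, the last holds). Time passes only in rows, so rows that do not move let the fingers close. It gives the time, the measured TCP pose, the force and the opening at its end, in the units of the state.
- monitor.get_state(): the state, without advancing time (a new reading comes with each control period).
- capture(name): name is "scene" or "top" or "wrist"; returns (picture, depth): 384x512x3 uint8, blue, green, red; 384x512 float32, m along the optical axis (not along the pixel's ray), 0 where there is no reading.
- calibration(name): a dict with "fx", "fy", "cx", "cy" (pixels), "cam_to_world" (4x4, takes a point from camera to world coordinates). Camera axes: x right, y down, z forward; pixel columns grow to the right and rows downward; lengths in m; the calibration is good to about 2 mm. A picture is of the moment at which its call begins: read the wrist's pose just before it. calibration takes no time and is no camera call; for the wrist camera it gives the pose at the moment of the call.
- bot.sign_off(): hands the job in, once; it reports no verdict.
The state is a dict: "time_s": time; "joints": joint angles; "joint_velocities": joint speeds; "joint_efforts": joint torques, N m; "tcp_pos": TCP position; "tool_rot": TCP orientation; "ft_force": force on the tool from outside, world axes, zero at the start; "moment": the same for the moment, N m; "width": opening from 0.0 (shut) to 1.0 (fully open).
Only numpy, scipy, OpenCV 4.12 (cv2) and the standard library are available. Lean on these libraries where they do the work, as an engineer would, in place of code of your own. Each camera call takes 0.05 s, during which the arm holds its last target.

## Working session

There is one attempt and no reset: what is moved stays moved. The work goes in short steps, Python scripts to look and compute and a shell command to move; the robot and the scene stay as the last step left them, time stands still between calls to the robot, and variables do not carry over. Pictures are saved under pics/ and viewed, and the job is handed in when it is done.

```bash
ls; mkdir -p pics; python3 - <<'E'
from station import monitor,capture,calibration,bot
import cv2,numpy as np
print(monitor.get_state())
for n in("scene","top","wrist"):
    c=calibration(n);print(n,c)
    p,d=capture(n);cv2.imwrite(f"pics/{n}0.png",p);np.save(f"pics/{n}0.npy",d)
E
```

```text
pics
{'time_s': 0.0, 'joints': array([ 1.18078415,  0.53719966, -0.0044375 ,  1.53888464,  0.00257509,
        1.06732636, -0.0712068 ]), 'joint_velocities': array([-0.00019576, -0.00062436, -0.00011555,  0.00134452,  0.00136379,
        0.00011989,  0.00070757]), 'joint_efforts': array([-9.90690205e-04, -5.83416438e+01,  1.04799293e+00, -2.59103161e+01,
        1.22996108e-02,  9.59623751e-03, -3.36112885e-05]), 'tcp_pos': array([ 0.20659852, -0.61560416,  0.23038692]), 'tool_rot': array([-0.69771384, -0.11462835,  0.69799786, -0.1133787 ]), 'ft_force': array([-0.634793  ,  0.20198629, -0.64144763]), 'moment': array([-0.04503274, -0.00275465,  0.02196433]), 'width': 0.9988782327833525}
scene {'fx': 486.8263585502569, 'fy': 486.8263585502569, 'cx': 256.3408907991352, 'cy': 187.2240539794359, 'cam_to_world': array([[-0.8157549 ,  0.43283587, -0.38366267,  1.21639   ],
       [ 0.57839059,  0.60715476, -0.5448187 ,  0.81545905],
       [-0.00287446, -0.66634541, -0.74563767,  1.23502356],
       [ 0.        ,  0.        ,  0.        ,  1.        ]])}
top {'fx': 445.5501614491981, 'fy': 445.5501614491981, 'cx': 249.65506360894017, 'cy': 194.27743361535607, 'cam_to_world': array([[ 0.01334212, -0.99767328,  0.06685818,  0.54577313],
       [-0.99975852, -0.01214262,  0.01831534, -0.00737834],
       [-0.01746089, -0.0670864 , -0.99759437,  1.20163093],
       [ 0.        ,  0.        ,  0.        ,  1.        ]])}
wrist {'fx': 288.43233065713684, 'fy': 288.43233065713684, 'cx': 255.5234559500012, 'cy': 189.70961668182503, 'cam_to_world': array([[ 0.31807433, -0.91148648, -0.26080859,  0.27249817],
       [-0.94806371, -0.30637582, -0.08549302, -0.59330087],
       [-0.00197971,  0.27445629, -0.96159754,  0.37295449],
       [ 0.        ,  0.        ,  0.        ,  1.        ]])}
```

View pics/top0.png

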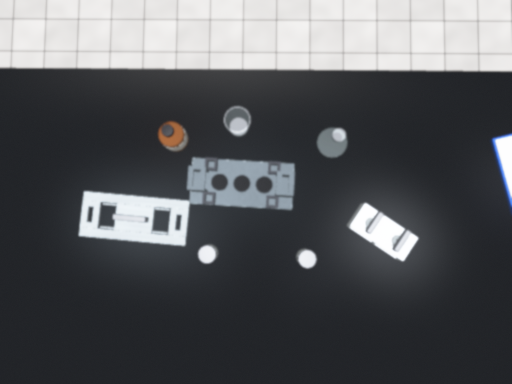

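View pics/scene0.png

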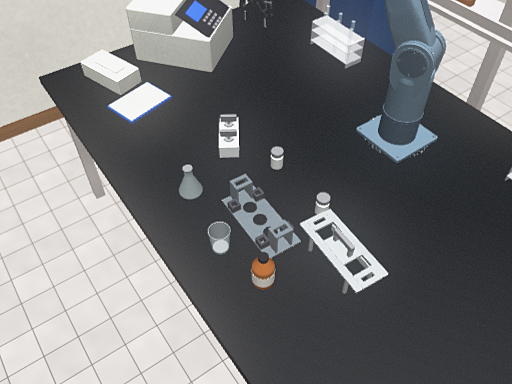

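Top view: two jars (207,254) and (307,259), base (241,183), frame (134,218), holder with the two keys (383,232); glassware at (172,135), (237,121) and (332,142). Next I'll measure them.

```bash
cat > h.py <<'E'
import numpy as np,cv2
from station import monitor,capture,calibration
from scipy.spatial.transform import Rotation as R
def cloud(n,d,c=None):
    c=c or calibration(n)
    v,u=np.mgrid[0:d.shape[0],0:d.shape[1]]
    P=np.stack([(u-c['cx'])/c['fx']*d,(v-c['cy'])/c['fy']*d,d],-1)
    T=c['cam_to_world'];W=P@T[:3,:3].T+T[:3,3]
    W[d==0]=np.nan
    return W
def px(n,u,v,z,c=None):
    c=c or calibration(n);T=c['cam_to_world']
    r=T[:3,:3]@np.array([(u-c['cx'])/c['fx'],(v-c['cy'])/c['fy'],1]);o=T[:3,3]
    return o+r*(z-o[2])/r[2]
def sel(W,x0,x1,y0,y1,z0,z1):
    return (W[...,0]>x0)&(W[...,0]<x1)&(W[...,1]>y0)&(W[...,1]<y1)&(W[...,2]>z0)&(W[...,2]<z1)
def rect(W,m):
    p=W[m][:,:2].astype(np.float32);r=cv2.minAreaRect(p*1000)
    return r,len(p),np.median(W[m][:,2])
E
python3 - <<'E'
from h import *
d=np.load('pics/top0.npy');W=cloud('top',d)
p=cv2.imread('pics/top0.png')
for u,v in [(207,254),(307,259),(241,183),(100,200),(134,218),(145,218),(383,232),(375,220),(402,240),(172,135),(237,121),(332,142),(300,320),(192,186),(288,186)]:
    print((u,v),W[v,u].round(4))
cv2.imwrite('pics/topz.png',cv2.resize(p[90:280,60:440],None,fx=2.1,fy=2.1,interpolation=cv2.INTER_CUBIC))
h=np.clip(W[90:280,60:440,2]*255/.2,0,255);h=np.nan_to_num(h).astype(np.uint8)
cv2.imwrite('pics/toph.png',cv2.applyColorMap(cv2.resize(h,None,fx=2.1,fy=2.1,interpolation=cv2.INTER_NEAREST),cv2.COLORMAP_JET))
E
```

```text
(207, 254) [0.4692 0.1189 0.0728]
(307, 259) [ 0.4606 -0.1325  0.0748]
(241, 183) [0.6559 0.0382 0.0079]
(100, 200) [0.6016 0.3913 0.0837]
(134, 218) [0.5568 0.2909 0.1291]
(145, 218) [0.5571 0.2632 0.1331]
(383, 232) [ 0.5302 -0.3301  0.0473]
(375, 220) [ 0.56   -0.2961  0.0996]
(402, 240) [ 0.5119 -0.3629  0.0956]
(172, 135) [0.7638 0.2072 0.1125]
(237, 121) [0.8252 0.0517 0.0064]
(332, 142) [ 0.7581 -0.1954  0.0702]
(300, 320) [ 0.2953 -0.1226  0.0046]
(192, 186) [0.6399 0.1591 0.0831]
(288, 186) [ 0.6428 -0.0831  0.0829]
```

View pics/topz.png

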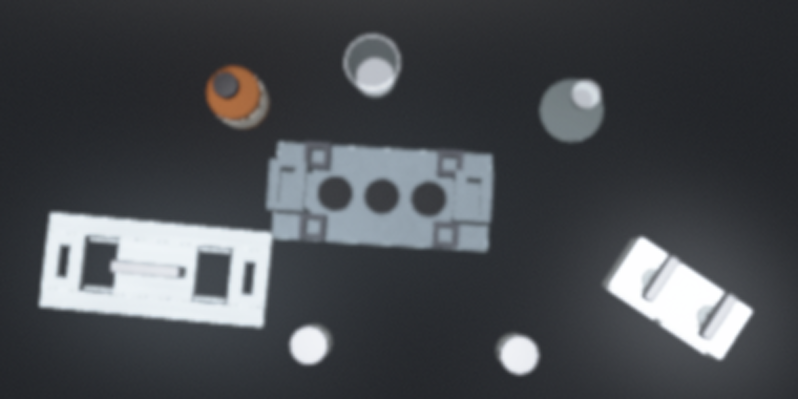

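View pics/toph.png

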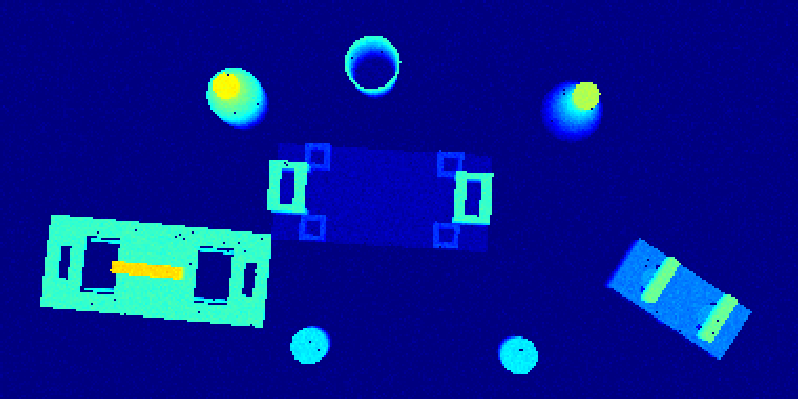

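View pics/wrist0.png

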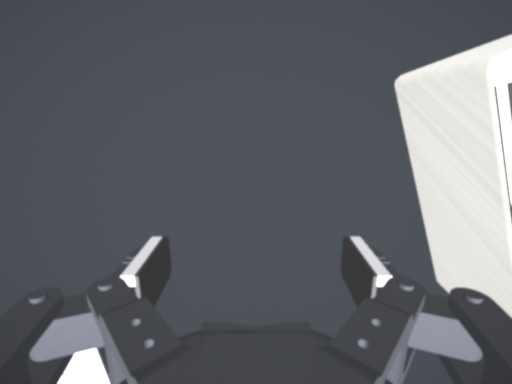

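The height map confirms two jars only, brackets at both ends of the base, and the frame right next to the base. Fitting poses now.

```bash
cat > meas.py <<'E'
from h import *
def poses(W):
    o={}
    def rr(n,m):
        r,k,z=rect(W,m);(cx,cy),(w,h),a=r
        if h>w: ang=a+90
        else: ang=a
        L=np.radians(ang) # long-side direction
        o[n]=(cx/1000,cy/1000,np.degrees(L),max(w,h),min(w,h),k,z)
    rr('brk+',sel(W,.6,.72,.10,.19,.078,.09)&(W[...,1]<.185))
    rr('brk-',sel(W,.57,.72,-.12,-.04,.078,.09))
    rr('frame',sel(W,.45,.67,.15,.45,.079,.095)&~sel(W,.6,.72,.10,.185,.0,.1))
    rr('fgrip',sel(W,.45,.67,.15,.45,.118,.15))
    rr('key1g',sel(W,.53,.62,-.335,-.24,.085,.105))
    rr('key2g',sel(W,.46,.56,-.42,-.325,.085,.105))
    rr('holder',sel(W,.43,.66,-.46,-.23,.04,.056))
    for n,x,y in(('jarA',.47,.12),('jarB',.46,-.13)):
        m=sel(W,x-.05,x+.05,y-.05,y+.05,.06,.085)
        (a,b),r=cv2.minEnclosingCircle((W[m][:,:2]*1000).astype(np.float32));o[n]=(a/1000,b/1000,r,W[m][:,:2].mean(0),np.median(W[m][:,2]))
    return o
if __name__=='__main__':
    d=np.load('pics/top0.npy');W=cloud('top',d)
    for k,v in poses(W).items():print(k,[np.round(q,4) for q in v])
    # holes dark pads
    p=cv2.imread('pics/top0.png');g=p.max(2)
    for (u,v) in((219,182),(241,183),(264,185)):
        s=g[v-8:v+9,u-8:u+9];m=s<0.5*(int(s.max())+int(s.min()))
        vv,uu=np.nonzero(m);print('pad',px('top',uu.mean()+u-8,vv.mean()+v-8,.01).round(4),m.sum())
    # floor check of height
    print(np.nanmedian(W[280:320,150:350,2]),np.nanmedian(W[sel(W,.6,.7,.02,.05,-.01,.03)][:,2]))
E
python3 meas.py
python3 - <<'E'
import cv2
p=cv2.imread('pics/scene0.png');cv2.imwrite('pics/scz.png',cv2.resize(p[100:310,160:400],None,fx=2.8,fy=2.8,interpolation=cv2.INTER_CUBIC))
E
```

```text
brk+ [np.float64(0.6444), np.float64(0.1516), np.float64(171.6603), np.float64(93.9853), np.float64(49.4455), np.int64(311), np.float64(0.0857)]
brk- [np.float64(0.6497), np.float64(-0.0743), np.float64(177.1468), np.float64(60.159), np.float64(43.9832), np.int64(292), np.float64(0.086)]
frame [np.float64(0.5571), np.float64(0.3041), np.float64(85.5468), np.float64(269.0187), np.float64(112.1306), np.int64(3528), np.float64(0.0859)]
fgrip [np.float64(0.557), np.float64(0.3036), np.float64(85.5726), np.float64(80.5164), np.float64(13.9411), np.int64(197), np.float64(0.1315)]
key1g [np.float64(0.5532), np.float64(-0.2968), np.float64(146.876), np.float64(59.9108), np.float64(14.389), np.int64(150), np.float64(0.0956)]
key2g [np.float64(0.5097), np.float64(-0.3628), np.float64(147.6693), np.float64(59.5453), np.float64(14.3057), np.int64(160), np.float64(0.0957)]
holder [np.float64(0.5312), np.float64(-0.3306), np.float64(56.7565), np.float64(161.3524), np.float64(70.7414), np.int64(1317), np.float64(0.0501)]
jarA [np.float64(0.4689), np.float64(0.1206), np.float64(21.8697), array([0.4691, 0.1202]), np.float64(0.0717)]
jarB [np.float64(0.4609), np.float64(-0.1321), np.float64(21.8536), array([ 0.461 , -0.1317]), np.float64(0.0718)]
pad [0.6587 0.0969 0.01  ] 206
pad [0.6556 0.0373 0.01  ] 211
pad [ 0.6526 -0.0227  0.01  ] 211
5.943413532527586e-05 0.010060043242653638
```

View pics/scz.png

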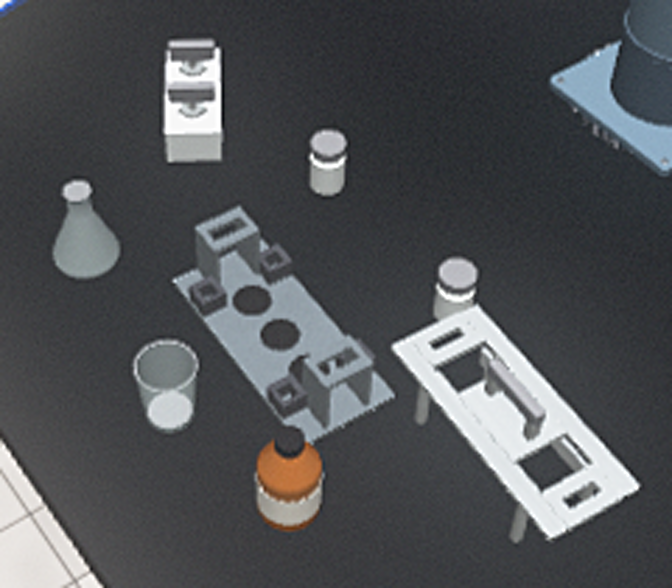

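Only two jars are there: the scene view shows none under the frame. Base centre is about (0.6556, 0.0373) with yaw -2.9°; the frame's yaw is -4.45°, and the keys' x lies at -33°. I'll write a helper that turns a target into tool-axis shifts.

```bash
cat > go.py <<'E'
# usage: go.py x y z jawdeg : prints turn and shift (tool axes after the turn)
import sys
from h import *
def st():
    s=monitor.get_state();M=R.from_quat(s['tool_rot']).as_matrix();return s,M
def plan(x,y,z,jaw):
    s,M=st();p=s['tcp_pos']
    best=None
    for k in(0,180):
        a=np.radians(jaw+k);Y=np.array([np.cos(a),np.sin(a),0]);X=np.array([0,0,-1.]);T=np.stack([X,Y,np.cross(X,Y)],1)
        rv=R.from_matrix(M.T@T).as_rotvec()
        dz=T.T@(np.array([x,y,z])-p)*100
        d0=M.T@(np.array([x,y,z])-p)*100
        print(f'alt{k}: turn {rv.round(3)}  shift-before {d0.round(2)} shift-after {dz.round(2)} cm')
    jd=np.degrees(np.arctan2(M[1,1],M[0,1]))
    print('t',round(s['time_s'],2),'tcp',p.round(4),'jaw',jd.round(2),'tilt',np.degrees(np.arccos(-M[2,0])).round(2),'q',s['joints'].round(3),'F',s['ft_force'].round(1),'w',round(s['width']*8.54,2))
if __name__=='__main__': plan(*map(float,sys.argv[1:]))
E
python3 go.py .461 -.132 .13 -2.9
```

```text
alt0: turn [-1.196e+00 -1.000e-03  1.000e-03]  shift-before [ 10.11 -37.76 -39.51] shift-after [ 10.06  22.96 -49.6 ] cm
alt180: turn [1.945e+00 1.000e-03 1.000e-03]  shift-before [ 10.11 -37.76 -39.51] shift-after [ 10.06 -22.96  49.6 ] cm
t 0.15 tcp [ 0.2066 -0.6158  0.2306] jaw -71.44 tilt 0.08 q [ 1.181  0.537 -0.004  1.539  0.003  1.067 -0.071] F [0.5 1.5 0.2] w 8.53
```

```bash
python3 -m pendant '[[8.5,[0,0,0],[-0.15,0,0]],[8.5,[0,0,0],[-0.15,0,0]],[8.5,[0,0,0],[-0.15,0,0]],[8.5,[0,0,0],[-0.15,0,0]],[8.5,[0,0,0],[-0.15,0,0]],[8.5,[0,0,0],[-0.15,0,0]],[8.5,[0,0,0],[-0.15,0,0]],[8.5,[0,0,0],[-0.146,0,0]]]' 30; python3 go.py .461 -.132 .13 -2.9
```

```text
time_s: 0.95
tcp_pos: [0.2066, -0.616, 0.2309]
tool_rot: [0.511, 0.489, -0.511, 0.488]
ft_force: [-0.0, -0.1, 0.1]
width: 0.996
alt0: turn [ 0.006 -0.001  0.   ]  shift-before [ 10.11  23.24 -49.49] shift-after [ 10.09  22.96 -49.63] cm
alt180: turn [-3.136e+00 -1.000e-03 -1.000e-03]  shift-before [ 10.11  23.24 -49.49] shift-after [ 10.09 -22.96  49.63] cm
t 0.95 tcp [ 0.2066 -0.616   0.2309] jaw -2.58 tilt 0.04 q [ 1.363  0.553 -0.272  1.526  0.16   1.085  1.01 ] F [-0.  -0.1  0.1] w 8.5
```

```bash
python3 -m pendant '[[8.5,[0,2,-4.1],[0,0,0]],[8.5,[0,2,-4.1],[0,0,0]],[8.5,[0,2,-4.1],[0,0,0]],[8.5,[0,2,-4.1],[0,0,0]],[8.5,[0,2,-4.1],[0,0,0]],[8.5,[0,2,-4.1],[0,0,0]]]';python3 -m pendant '[[8.5,[1,2,-4.1],[0,0,0]],[8.5,[1,2,-4.1],[0,0,0]],[8.5,[1,2,-4.1],[0,0,0]],[8.5,[1,2,-4.1],[0,0,0]],[8.5,[1,2,-4.1],[0,0,0]],[8.5,[1,1,-4.1],[0,0,0]],[8.5,[0,0,0],[0,0,0]]]'; python3 go.py .461 -.132 .034 -2.9
```

```text
time_s: 1.55
tcp_pos: [0.3396, -0.3749, 0.2312]
tool_rot: [-0.513, -0.487, 0.513, -0.487]
ft_force: [1.0, -0.1, 0.2]
width: 0.993
time_s: 2.25
tcp_pos: [0.4626, -0.1297, 0.1704]
tool_rot: [0.511, 0.491, -0.509, 0.489]
ft_force: [0.0, -0.8, 0.6]
width: 0.997
alt0: turn [ 0.009 -0.004  0.001]  shift-before [13.64 -0.15  0.29] shift-after [13.64 -0.15  0.24] cm
alt180: turn [-3.132e+00 -1.000e-03 -6.000e-03]  shift-before [13.64 -0.15  0.29] shift-after [13.64  0.15 -0.24] cm
t 2.25 tcp [ 0.4626 -0.1297  0.1704] jaw -2.36 tilt 0.21 q [ 0.582  0.379 -0.482  2.007  0.234  0.81  -0.075] F [ 0.  -0.8  0.6] w 8.52
```

```bash
python3 -m pendant '[[8.5,[2.5,-0.15,0.24],[0.009,0,0]],[8.5,[2.5,0,0],[0,0,0]],[8.5,[2.5,0,0],[0,0,0]],[8.5,[2.5,0,0],[0,0,0]],[8.5,[2,0,0],[0,0,0]],[8.5,[1.6,0,0],[0,0,0]],[8.5,[0,0,0],[0,0,0]]]';python3 go.py .461 -.132 .034 -2.9
```

```text
time_s: 2.95
tcp_pos: [0.4582, -0.1392, 0.0336]
tool_rot: [-0.514, -0.486, 0.516, -0.484]
ft_force: [-0.4, -0.3, 0.9]
width: 0.997
alt0: turn [-0.01  -0.     0.004]  shift-before [-0.04  0.24 -0.73] shift-after [-0.04  0.25 -0.73] cm
alt180: turn [3.132e+00 6.000e-03 1.000e-03]  shift-before [-0.04  0.24 -0.73] shift-after [-0.04 -0.25  0.73] cm
t 2.95 tcp [ 0.4582 -0.1392  0.0336] jaw -3.46 tilt 0.23 q [ 0.482  0.613 -0.349  2.077  0.407  0.52  -0.226] F [-0.4 -0.3  0.9] w 8.52
```

```bash
python3 -m pendant '[[8.5,[0,0.2,-0.7],[0,0,0]],[8.5,[0,0,0],[0,0,0]],[8.5,[0,0,0],[0,0,0]]]';python3 go.py .461 -.132 .034 -2.9
python3 - <<'E'
from h import *
p,d=capture('wrist');cv2.imwrite('pics/w1.png',p)
E
```

```text
time_s: 3.25
tcp_pos: [0.4632, -0.132, 0.0362]
tool_rot: [0.515, 0.484, -0.514, 0.485]
ft_force: [-0.7, 0.6, -0.4]
width: 0.991
alt0: turn [-0.009  0.    -0.002]  shift-before [ 0.22 -0.22  0.02] shift-after [ 0.22 -0.22  0.02] cm
alt180: turn [ 3.133e+00 -3.000e-03 -1.000e-03]  shift-before [ 0.22 -0.22  0.02] shift-after [ 0.22  0.22 -0.02] cm
t 3.25 tcp [ 0.4632 -0.132   0.0362] jaw -3.4 tilt 0.1 q [ 0.467  0.609 -0.351  2.074  0.406  0.521 -0.24 ] F [-0.7  0.6 -0.4] w 8.47
```

View pics/w1.png

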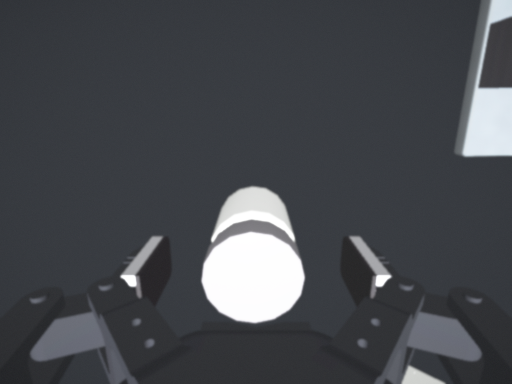

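The jar is centred between the fingers (252,275). Closing.

```bash
python3 -m pendant '[[3.5,[0,0,0],[0,0,0]],[3.5,[0,0,0],[0,0,0]],[3.5,[0,0,0],[0,0,0]],[3.5,[0,0,0],[0,0,0]],[3.5,[0,0,0],[0,0,0]],[3.5,[0,0,0],[0,0,0]]]' 30;python3 go.py .461 -.132 .034 -2.9;python3 -m pendant '[[3.5,[0,0,0],[0,0,0]]]';python3 go.py .461 -.132 .034 -2.9|tail -1;python3 -m pendant '[[3.5,[0,0,0],[0,0,0]]]';python3 go.py .461 -.132 .034 -2.9|tail -1
python3 - <<'E'
from h import *
p,d=capture('wrist');cv2.imwrite('pics/w2.png',p)
E
```

```text
time_s: 3.9
tcp_pos: [0.4624, -0.1322, 0.0355]
tool_rot: [-0.515, -0.485, 0.515, -0.485]
ft_force: [-0.6, -0.7, 5.7]
width: 0.506
alt0: turn [-0.009  0.     0.   ]  shift-before [ 0.15 -0.14 -0.01] shift-after [ 0.15 -0.14 -0.01] cm
alt180: turn [ 3.132  0.    -0.   ]  shift-before [ 0.15 -0.14 -0.01] shift-after [0.15 0.14 0.01] cm
t 3.9 tcp [ 0.4624 -0.1322  0.0355] jaw -3.44 tilt 0.02 q [ 0.467  0.611 -0.35   2.075  0.406  0.521 -0.24 ] F [-0.6 -0.7  5.7] w 4.33
time_s: 4.0
tcp_pos: [0.4624, -0.1322, 0.0355]
tool_rot: [-0.515, -0.485, 0.515, -0.485]
ft_force: [-1.2, -0.8, 5.1]
width: 0.502
t 4.0 tcp [ 0.4624 -0.1322  0.0355] jaw -3.44 tilt 0.02 q [ 0.467  0.61  -0.35   2.075  0.406  0.521 -0.24 ] F [-1.2 -0.8  5.1] w 4.29
time_s: 4.1
tcp_pos: [0.4624, -0.1322, 0.0355]
tool_rot: [-0.515, -0.485, 0.515, -0.485]
ft_force: [-1.5, -0.2, 5.2]
width: 0.508
t 4.1 tcp [ 0.4624 -0.1322  0.0355] jaw -3.44 tilt 0.02 q [ 0.467  0.61  -0.35   2.075  0.406  0.521 -0.24 ] F [-1.5 -0.2  5.2] w 4.34
```

View pics/w2.png

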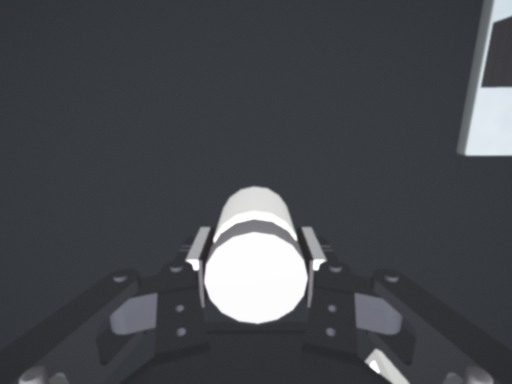

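```bash
python3 -m pendant '[[3.5,[-1.5,0,0],[0,0,0]],[3.5,[-2.5,0,0],[0,0,0]],[3.5,[-2.5,0,0],[0,0,0]],[3.5,[-2.5,0,0],[0,0,0]],[3.5,[-2,0,0],[0,0,0]],[3.5,[-1,0,0],[0,0,0]],[3.5,[0,0,0],[0,0,0]],[3.5,[0,0,0],[0,0,0]]]' 35;python3 go.py .6526 -.0227 .15 -2.9
```

```text
time_s: 4.95
tcp_pos: [0.4618, -0.132, 0.1545]
tool_rot: [-0.515, -0.485, 0.515, -0.484]
ft_force: [-0.3, -0.7, -0.6]
width: 0.505
alt0: turn [-0.009 -0.     0.001]  shift-before [  0.43  18.39 -12.06] shift-after [  0.45  18.5  -11.88] cm
alt180: turn [3.132e+00 2.000e-03 0.000e+00]  shift-before [  0.43  18.39 -12.06] shift-after [  0.45 -18.5   11.88] cm
t 4.95 tcp [ 0.4618 -0.132   0.1545] jaw -3.44 tilt 0.07 q [ 0.572  0.403 -0.47   2.02   0.257  0.776 -0.11 ] F [-0.3 -0.7 -0.6] w 4.32
```

```bash
python3 -m pendant '[[3.5,[0,1.5,-1],[-0.009,0,0]],[3.5,[0,3.1,-2],[0,0,0]],[3.5,[0,3.1,-2],[0,0,0]],[3.5,[0,3.1,-2],[0,0,0]],[3.5,[0,3.1,-2],[0,0,0]],[3.5,[0,3.1,-2],[0,0,0]],[3.5,[0.4,1.5,-0.88],[0,0,0]],[3.5,[0,0,0],[0,0,0]]]';python3 -m pendant '[[3.5,[0,0,0],[0,0,0]],[3.5,[0,0,0],[0,0,0]]]' >/dev/null; python3 go.py .6526 -.0227 .047 -2.9
python3 - <<'E'
from h import *
c=calibration('wrist');p,d=capture('wrist');cv2.imwrite('pics/w3.png',p)
W=cloud('wrist',d,c);m=sel(W,.55,.75,-.12,-.04,.078,.095);print(rect(W,m))
p,d=capture('top');cv2.imwrite('pics/top1.png',p);W=cloud('top',d);np.save('pics/W1.npy',W)
E
```

```text
time_s: 5.75
tcp_pos: [0.6537, -0.0203, 0.1487]
tool_rot: [-0.512, -0.489, 0.512, -0.487]
ft_force: [-0.5, 0.0, -1.0]
width: 0.503
alt0: turn [-0.001  0.001  0.002]  shift-before [10.34  0.09 -0.17] shift-after [10.34  0.07 -0.15] cm
alt180: turn [ 3.14e+00  4.00e-03 -2.00e-03]  shift-before [10.34  0.09 -0.17] shift-after [10.34 -0.07  0.15] cm
t 5.95 tcp [ 0.6519 -0.0242  0.1504] jaw -2.98 tilt 0.14 q [ 0.262  0.672 -0.437  1.573  0.326  0.973 -0.329] F [ 0.3  0.1 -0.8] w 4.35
(((0.0, 0.0), (0.0, 0.0), 0.0), 0, np.float64(nan))
  return _methods._mean(a, axis=axis, dtype=dtype,
  ret = ret.dtype.type(ret / rcount)
```

View pics/w3.png

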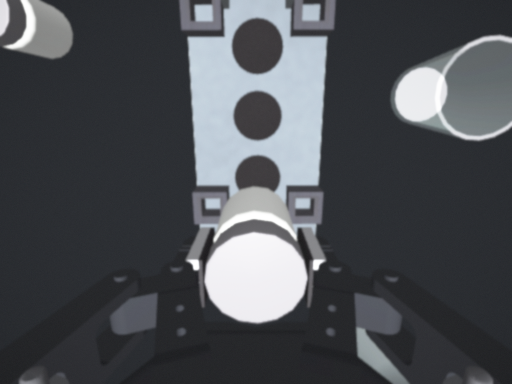

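View pics/top1.png

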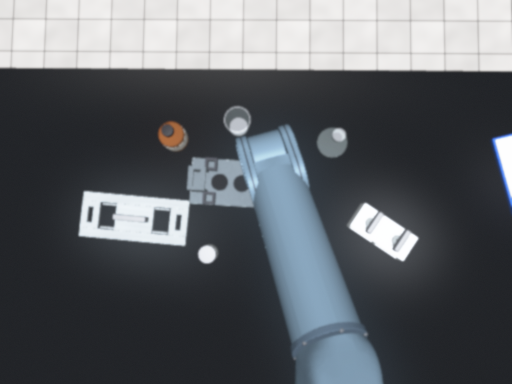

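The wrist view shows the three pads at (257,45), (257,115) and (257,177), with the jar held. Jar A is still in place in the top view. Checking the pads through the wrist calibration.

```bash
python3 - <<'E'
from h import *
c=calibration('wrist');p=cv2.imread('pics/w3.png')
g=p.max(2)
for (u,v,r) in((257,45,34),(257,115,33)):
    s=g[v-r:v+r,u-r:u+r];m=(s<120).astype(np.uint8)
    n,l,stt,ce=cv2.connectedComponentsWithStats(m);k=l[r,r];print(stt[k])
    cs,_=cv2.findContours((l==k).astype(np.uint8),0,1);q=max(cs,key=cv2.contourArea)[:,0]
    w=np.array([px('wrist',a+u-r,b+v-r,.01,c)[:2] for a,b in q])
    (a,b),rr=cv2.minEnclosingCircle((w*1000).astype(np.float32));print('pad',a,b,rr,w.mean(0))
E
```

```text
[   9    7   51   56 2163]
pad 659.6990356445312 98.31592559814453 22.474519729614258 [0.6596739  0.09852516]
[  10    9   47   49 1787]
pad 656.7949829101562 38.097381591796875 22.359155654907227 [0.65688629 0.03835326]
```

```bash
python3 -m pendant '[[3.5,[1.5,0.1,-0.2],[0,0,0]],[3.5,[2.5,0,0],[0,0,0]],[3.5,[2.5,0,0],[0,0,0]],[3.5,[2,0,0],[0,0,0]],[3.5,[1,0,0],[0,0,0]],[3.5,[0.5,0,0],[0,0,0]],[3.5,[0,0,0],[0,0,0]],[3.5,[0,0,0],[0,0,0]]]';python3 go.py .6532 -.0222 .0455 -2.9
```

```text
time_s: 6.85
tcp_pos: [0.6551, -0.0209, 0.0522]
tool_rot: [0.513, 0.487, -0.512, 0.487]
ft_force: [0.1, 1.0, -1.8]
width: 0.507
alt0: turn [-0.    -0.    -0.002]  shift-before [ 0.67 -0.18  0.14] shift-after [ 0.67 -0.18  0.14] cm
alt180: turn [ 3.141e+00 -2.000e-03  0.000e+00]  shift-before [ 0.67 -0.18  0.14] shift-after [ 0.67  0.18 -0.14] cm
t 6.85 tcp [ 0.6551 -0.0209  0.0522] jaw -2.93 tilt 0.09 q [ 0.227  0.799 -0.392  1.608  0.388  0.811 -0.378] F [ 0.1  1.  -1.8] w 4.33
```

```bash
python3 -m pendant '[[3.5,[0.3,-0.15,0.12],[0,0,0]],[3.5,[0.2,0,0],[0,0,0]],[3.5,[0.1,0,0],[0,0,0]],[3.5,[0,0,0],[0,0,0]],[3.5,[0,0,0],[0,0,0]]]';python3 go.py .6532 -.0222 .0455 -2.9
```

```text
time_s: 7.35
tcp_pos: [0.6528, -0.0223, 0.0456]
tool_rot: [-0.513, -0.487, 0.513, -0.487]
ft_force: [-1.8, -1.2, 4.0]
width: 0.503
alt0: turn [-0.  0. -0.]  shift-before [ 0.01  0.04 -0.01] shift-after [ 0.01  0.04 -0.01] cm
alt180: turn [ 3.141e+00 -0.000e+00 -1.000e-03]  shift-before [ 0.01  0.04 -0.01] shift-after [ 0.01 -0.04  0.01] cm
t 7.35 tcp [ 0.6528 -0.0223  0.0456] jaw -2.93 tilt 0.02 q [ 0.227  0.806 -0.389  1.614  0.392  0.799 -0.38 ] F [-1.8 -1.2  4. ] w 4.3
```

On the pad. Release and rise.

```bash
python3 -m pendant '[[6.5,[0,0,0],[0,0,0]],[6.5,[0,0,0],[0,0,0]],[6.5,[0,0,0],[0,0,0]],[6.5,[0,0,0],[0,0,0]],[6.5,[-2,0,0],[0,0,0]],[8.5,[-3,0,0],[0,0,0]],[8.5,[-4,0,0],[0,0,0]],[8.5,[-4,0,0],[0,0,0]]]';python3 go.py .469 .1205 .1755 -2.9
python3 - <<'E'
from h import *
p,d=capture('wrist');cv2.imwrite('pics/w4.png',p)
E
```

```text
time_s: 8.15
tcp_pos: [0.6524, -0.0221, 0.1763]
tool_rot: [-0.512, -0.487, 0.513, -0.487]
ft_force: [0.4, 0.3, 0.1]
width: 0.995
alt0: turn [-0.    -0.     0.001]  shift-before [  0.1  -19.04 -13.31] shift-after [  0.08 -19.04 -13.31] cm
alt180: turn [3.141e+00 1.000e-03 0.000e+00]  shift-before [  0.1  -19.04 -13.31] shift-after [ 0.08 19.04 13.31] cm
t 8.15 tcp [ 0.6524 -0.0221  0.1763] jaw -2.91 tilt 0.05 q [ 0.267  0.643 -0.45   1.555  0.311  1.016 -0.32 ] F [0.4 0.3 0.1] w 8.5
```

View pics/w4.png

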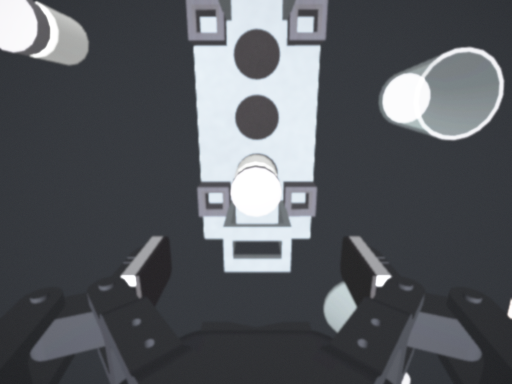

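Jar stands on pad0 (257,190). On to jar A.

```bash
python3 -m pendant '[[8.5,[0,-3.2,-2.2],[0,0,0]],[8.5,[0,-3.2,-2.2],[0,0,0]],[8.5,[0,-3.2,-2.2],[0,0,0]],[8.5,[0,-3.2,-2.2],[0,0,0]],[8.5,[0,-3.2,-2.2],[0,0,0]],[8.5,[0,-3,-2.3],[0,0,0]],[8.5,[0,0,0],[0,0,0]],[8.5,[0,0,0],[0,0,0]]]';
python3 - <<'E'
from h import *
p,d=capture('wrist');cv2.imwrite('pics/w5.png',p)
E
python3 go.py .469 .1205 .0355 -2.9
```

```text
time_s: 9.0
tcp_pos: [0.4697, 0.1208, 0.1755]
tool_rot: [0.512, 0.487, -0.512, 0.488]
ft_force: [0.4, -0.1, -0.1]
width: 0.993
alt0: turn [-0.     0.    -0.001]  shift-before [13.99 -0.16 -0.04] shift-after [13.99 -0.15 -0.04] cm
alt180: turn [ 3.141e+00 -1.000e-03 -0.000e+00]  shift-before [13.99 -0.16 -0.04] shift-after [13.99  0.15  0.04] cm
t 9.05 tcp [0.4705 0.1201 0.1754] jaw -2.93 tilt 0.05 q [ 0.1    0.388 -0.537  1.99   0.266  0.831 -0.636] F [-0.5 -0.6 -0.1] w 8.49
```

View pics/w5.png

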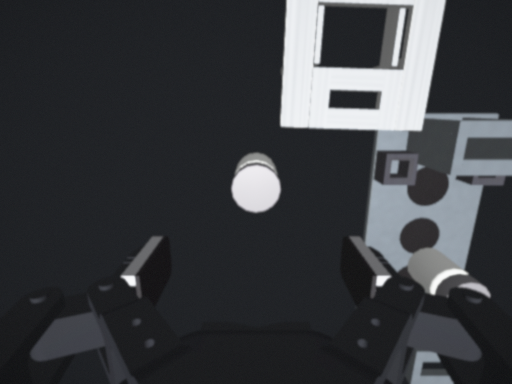

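```bash
python3 -m pendant '[[8.5,[2,-0.1,0],[0,0,0]],[8.5,[3,0,0],[0,0,0]],[8.5,[3,0,0],[0,0,0]],[8.5,[3,0,0],[0,0,0]],[8.5,[2,0,0],[0,0,0]],[8.5,[1,0,0],[0,0,0]],[8.5,[0,0,0],[0,0,0]],[8.5,[0,0,0],[0,0,0]]]';python3 -m pendant '[[3.5,[0,0,0],[0,0,0]],[3.5,[0,0,0],[0,0,0]],[3.5,[0,0,0],[0,0,0]],[3.5,[0,0,0],[0,0,0]],[3.5,[0,0,0],[0,0,0]],[3.5,[0,0,0],[0,0,0]]]' 35
python3 go.py .469 .1205 .0355 -2.9
```

```text
time_s: 9.85
tcp_pos: [0.4697, 0.1203, 0.0358]
tool_rot: [0.513, 0.487, -0.512, 0.487]
ft_force: [-0.2, 0.2, 0.5]
width: 0.996
time_s: 10.45
tcp_pos: [0.4694, 0.1205, 0.036]
tool_rot: [0.513, 0.487, -0.512, 0.487]
ft_force: [0.1, -1.2, 7.0]
width: 0.508
alt0: turn [-0.    -0.    -0.001]  shift-before [ 0.05 -0.04  0.  ] shift-after [ 0.05 -0.04  0.  ] cm
alt180: turn [ 3.141e+00 -2.000e-03  0.000e+00]  shift-before [ 0.05 -0.04  0.  ] shift-after [ 0.05  0.04 -0.  ] cm
t 10.45 tcp [0.4694 0.1205 0.036 ] jaw -2.92 tilt 0.07 q [-0.023  0.622 -0.4    2.064  0.458  0.54  -0.804] F [ 0.1 -1.2  7. ] w 4.34
```

```bash
python3 -m pendant '[[3.5,[-1.5,0,0],[0,0,0]],[3.5,[-2.5,0,0],[0,0,0]],[3.5,[-2.5,0,0],[0,0,0]],[3.5,[-2.5,0,0],[0,0,0]],[3.5,[-2,0,0],[0,0,0]],[3.5,[-1,0,0],[0,0,0]],[3.5,[0,0,0],[0,0,0]]]';python3 go.py .6592 .0977 .1555 -2.9
```

```text
time_s: 11.15
tcp_pos: [0.4695, 0.1205, 0.1562]
tool_rot: [0.513, 0.487, -0.512, 0.487]
ft_force: [-0.1, -0.6, -2.7]
width: 0.512
alt0: turn [-0.001 -0.    -0.002]  shift-before [ 0.11 19.06  1.3 ] shift-after [ 0.07 19.06  1.32] cm
alt180: turn [ 3.141e+00 -3.000e-03  1.000e-03]  shift-before [ 0.11 19.06  1.3 ] shift-after [  0.07 -19.06  -1.32] cm
t 11.15 tcp [0.4695 0.1205 0.1562] jaw -2.94 tilt 0.13 q [ 0.092  0.417 -0.532  2.008  0.295  0.789 -0.663] F [-0.1 -0.6 -2.7] w 4.37
```

```bash
python3 -m pendant '[[3.5,[0,2,0.1],[0,0,0]],[3.5,[0,3.5,0.2],[0,0,0]],[3.5,[0,4,0.3],[0,0,0]],[3.5,[0,4,0.3],[0,0,0]],[3.5,[0,3.5,0.2],[0,0,0]],[3.5,[0,2,0.2],[0,0,0]],[3.5,[0,0,0],[0,0,0]],[3.5,[0,0,0],[0,0,0]]]';python3 -m pendant '[[3.5,[0,0,0],[0,0,0]]]'>/dev/null;python3 go.py .6592 .0977 .0465 -2.9
```

```text
time_s: 11.95
tcp_pos: [0.6567, 0.0978, 0.1532]
tool_rot: [-0.512, -0.488, 0.513, -0.486]
ft_force: [-1.2, 0.1, -2.5]
width: 0.505
alt0: turn [0.001 0.    0.002]  shift-before [10.77  0.31  0.03] shift-after [10.77  0.28  0.03] cm
alt180: turn [-3.141e+00 -4.000e-03  1.000e-03]  shift-before [10.77  0.31  0.03] shift-after [10.77 -0.28 -0.03] cm
t 12.05 tcp [0.6564 0.0982 0.1542] jaw -2.86 tilt 0.14 q [ 0.089  0.69  -0.463  1.536  0.345  1.    -0.521] F [-0.2 -0.2 -2.3] w 4.31
```

```bash
python3 -m pendant '[[3.5,[1.5,0.2,0],[0,0,0]],[3.5,[2.5,0,0],[0,0,0]],[3.5,[2.5,0,0],[0,0,0]],[3.5,[2,0,0],[0,0,0]],[3.5,[1,0,0],[0,0,0]],[3.5,[0.7,0,0],[0,0,0]],[3.5,[0,0,0],[0,0,0]],[3.5,[0,0,0],[0,0,0]]]';python3 go.py .6592 .0977 .046 -2.9
```

```text
time_s: 12.85
tcp_pos: [0.6605, 0.0979, 0.054]
tool_rot: [0.513, 0.487, -0.512, 0.487]
ft_force: [0.1, 1.3, -0.4]
width: 0.508
alt0: turn [-0.    -0.    -0.001]  shift-before [ 0.8  -0.13  0.03] shift-after [ 0.8  -0.13  0.03] cm
alt180: turn [ 3.141e+00 -2.000e-03  1.000e-03]  shift-before [ 0.8  -0.13  0.03] shift-after [ 0.8   0.13 -0.03] cm
t 12.85 tcp [0.6605 0.0979 0.054 ] jaw -2.92 tilt 0.08 q [ 0.06   0.818 -0.416  1.57   0.408  0.839 -0.565] F [ 0.1  1.3 -0.4] w 4.34
```

```bash
python3 -m pendant '[[3.5,[0.4,-0.1,0],[0,0,0]],[3.5,[0.3,0,0],[0,0,0]],[3.5,[0.1,0,0],[0,0,0]],[3.5,[0,0,0],[0,0,0]],[3.5,[0,0,0],[0,0,0]]]';python3 go.py .6592 .0977 .046 -2.9
```

```text
time_s: 13.35
tcp_pos: [0.6592, 0.0978, 0.0461]
tool_rot: [0.513, 0.487, -0.512, 0.487]
ft_force: [-2.4, 0.0, 5.4]
width: 0.512
alt0: turn [-0.     0.    -0.001]  shift-before [0.01 0.   0.01] shift-after [0.01 0.   0.01] cm
alt180: turn [ 3.141e+00 -1.000e-03 -0.000e+00]  shift-before [0.01 0.   0.01] shift-after [ 0.01 -0.   -0.01] cm
t 13.35 tcp [0.6592 0.0978 0.0461] jaw -2.92 tilt 0.03 q [ 0.057  0.828 -0.412  1.575  0.413  0.826 -0.57 ] F [-2.4  0.   5.4] w 4.37
```

```bash
python3 -m pendant '[[6.5,[0,0,0],[0,0,0]],[6.5,[0,0,0],[0,0,0]],[6.5,[0,0,0],[0,0,0]],[6.5,[0,0,0],[0,0,0]],[6.5,[-2,0,0],[0,0,0]],[8.5,[-3,0,0],[0,0,0]],[8.5,[-4,0,0],[0,0,0]],[8.5,[-5,0,0],[0,0,0]]]';python3 go.py .557 .3038 .186 -4.45
```

```text
time_s: 14.15
tcp_pos: [0.6576, 0.0974, 0.185]
tool_rot: [-0.512, -0.488, 0.514, -0.486]
ft_force: [1.1, 0.1, -0.5]
width: 0.994
alt0: turn [0.027 0.001 0.003]  shift-before [ -0.08 -11.1  -20.11] shift-after [ -0.1  -11.63 -19.8 ] cm
alt180: turn [-3.115e+00 -5.000e-03  1.000e-03]  shift-before [ -0.08 -11.1  -20.11] shift-after [-0.1  11.63 19.8 ] cm
t 14.15 tcp [0.6576 0.0974 0.185 ] jaw -2.91 tilt 0.2 q [ 0.097  0.659 -0.475  1.509  0.327  1.056 -0.506] F [ 1.1  0.1 -0.5] w 8.49
```

```bash
python3 -m pendant '[[8.5,[0,-2,-3.3],[0.027,0,0]],[8.5,[0,-2,-3.3],[0,0,0]],[8.5,[0,-2,-3.3],[0,0,0]],[8.5,[0,-2,-3.3],[0,0,0]],[8.5,[0,-2,-3.3],[0,0,0]],[8.5,[0,-1.5,-3.3],[0,0,0]],[8.5,[0,0,0],[0,0,0]],[8.5,[0,0,0],[0,0,0]]]';python3 -m pendant '[[8.5,[0,0,0],[0,0,0]]]'>/dev/null
python3 - <<'E'
from h import *
import meas
p,d=capture('top');cv2.imwrite('pics/top2.png',p);np.save('pics/top2.npy',d);W=cloud('top',d)
p,d=capture('wrist');cv2.imwrite('pics/w6.png',p)
for n,x,y in(('j0',.653,-.022),('j2',.659,.098)):
    m=sel(W,x-.04,x+.04,y-.03,y+.03,.075,.084)
    if m.any():
        (a,b),r=cv2.minEnclosingCircle((W[m][:,:2]*1000).astype(np.float32));print(n,a,b,r,np.median(W[m][:,2]))
E
python3 go.py .557 .3038 .103 -4.45
```

```text
time_s: 14.95
tcp_pos: [0.5582, 0.3046, 0.1852]
tool_rot: [-0.519, -0.481, 0.519, -0.481]
ft_force: [0.6, -0.6, -0.7]
width: 0.992
j0 666.203857421875 0.29035666584968567 21.94990348815918 0.08150812975867072
j2 659.4085693359375 102.71684265136719 26.61142349243164 0.08156418093541795
alt0: turn [-0.003  0.001 -0.   ]  shift-before [ 8.21 -0.28 -0.18] shift-after [ 8.21 -0.28 -0.17] cm
alt180: turn [ 3.139e+00 -0.000e+00 -1.000e-03]  shift-before [ 8.21 -0.28 -0.18] shift-after [8.21 0.28 0.17] cm
t 15.15 tcp [0.5596 0.3019 0.1851] jaw -4.6 tilt 0.06 q [-0.223  0.614 -0.499  1.595  0.331  1.018 -0.901] F [ 0.5 -0.9 -0.2] w 8.5
```

View pics/top2.png

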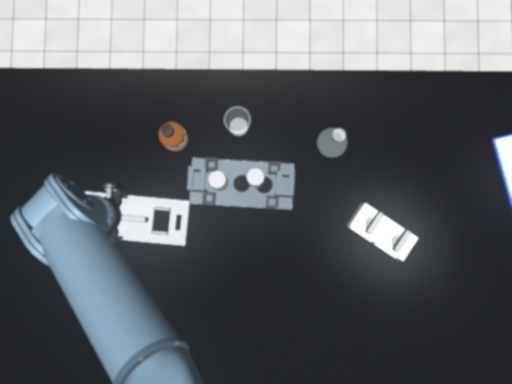

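View pics/w6.png

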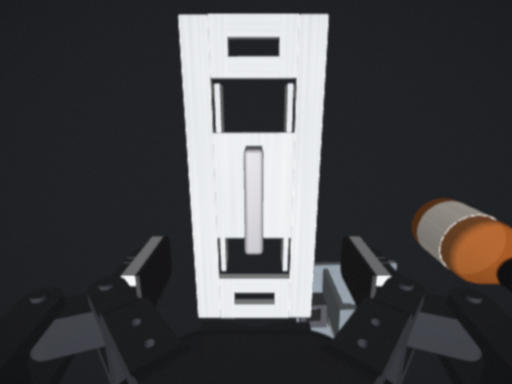

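Jar B has been knocked off pad0: it now stands at (0.666, 0.000), pixel (255,177) in the top view. Jar A is on pad2. I'll regrip jar B and put it back.

```bash
python3 go.py .6662 .0003 .186 -2.9
```

```text
alt0: turn [-0.03   0.001 -0.   ]  shift-before [-0.06 13.04 29.21] shift-after [-0.09 12.17 29.58] cm
alt180: turn [ 3.112e+00 -0.000e+00 -1.000e-03]  shift-before [-0.06 13.04 29.21] shift-after [ -0.09 -12.17 -29.58] cm
t 15.15 tcp [0.5596 0.3019 0.1851] jaw -4.6 tilt 0.06 q [-0.223  0.614 -0.499  1.595  0.331  1.018 -0.901] F [ 0.5 -0.9 -0.2] w 8.5
```

```bash
python3 -m pendant '[[8.5,[0,1.6,3.7],[-0.03,0,0]],[8.5,[0,1.5,3.7],[0,0,0]],[8.5,[0,1.5,3.7],[0,0,0]],[8.5,[0,1.5,3.7],[0,0,0]],[8.5,[0,1.5,3.7],[0,0,0]],[8.5,[0,1.5,3.7],[0,0,0]],[8.5,[0,1.5,3.7],[0,0,0]],[8.5,[0,1.5,3.7],[0,0,0]]]';python3 -m pendant '[[8.5,[0,0,0],[0,0,0]],[8.5,[0,0,0],[0,0,0]],[8.5,[0,0,0],[0,0,0]]]'>/dev/null
python3 - <<'E'
from h import *
c=calibration('wrist');p,d=capture('wrist');cv2.imwrite('pics/w7.png',p)
W=cloud('wrist',d,c)
for x,y in((.666,0),(.659,.098)):
    m=sel(W,x-.04,x+.04,y-.028,y+.028,.077,.090)
    (a,b),r=cv2.minEnclosingCircle((W[m][:,:2]*1000).astype(np.float32));print(a,b,r,np.median(W[m][:,2]))
E
python3 go.py .6662 .0003 .046 -2.9
```

```text
time_s: 15.95
tcp_pos: [0.6647, -0.0015, 0.1853]
tool_rot: [-0.512, -0.487, 0.512, -0.488]
ft_force: [0.6, 0.4, 0.6]
width: 0.993
666.83984375 1.7812680006027222 21.869699478149414 0.0817393409045325
659.3280639648438 98.89569091796875 21.943086624145508 0.08177865006282332
alt0: turn [ 0.004 -0.001  0.   ]  shift-before [13.94  0.25  0.3 ] shift-after [13.94  0.24  0.28] cm
alt180: turn [-3.137e+00 -0.000e+00 -2.000e-03]  shift-before [13.94  0.25  0.3 ] shift-after [13.94 -0.24 -0.28] cm
t 16.3 tcp [0.6639 0.0033 0.1854] jaw -2.65 tilt 0.06 q [ 0.236  0.654 -0.467  1.515  0.321  1.049 -0.356] F [-0.8  0.2  0.1] w 8.46
```

View pics/w7.png

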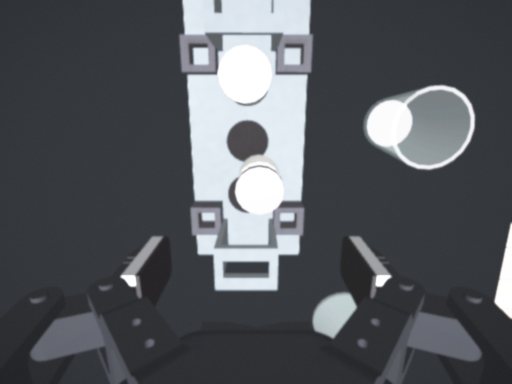

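Jar B is at (260,190), upright beside pad0; jar A is well on pad2. Gripping B again.

```bash
python3 -m pendant '[[8.5,[2,0.25,0.2],[0.004,0,0]],[8.5,[3,0,0],[0,0,0]],[8.5,[3,0,0],[0,0,0]],[8.5,[3,0,0],[0,0,0]],[8.5,[2,0,0],[0,0,0]],[8.5,[0.9,0,0],[0,0,0]],[8.5,[0,0,0],[0,0,0]],[8.5,[0,0,0],[0,0,0]]]';python3 go.py .6665 .001 .046 -2.9
```

```text
time_s: 17.1
tcp_pos: [0.6674, 0.0004, 0.0474]
tool_rot: [0.513, 0.487, -0.512, 0.487]
ft_force: [0.3, 0.8, -0.1]
width: 0.992
alt0: turn [-0.001 -0.    -0.002]  shift-before [ 0.14 -0.1  -0.06] shift-after [ 0.14 -0.1  -0.06] cm
alt180: turn [ 3.141e+00 -2.000e-03  1.000e-03]  shift-before [ 0.14 -0.1  -0.06] shift-after [0.14 0.1  0.06] cm
t 17.1 tcp [6.674e-01 4.000e-04 4.740e-02] jaw -2.94 tilt 0.09 q [ 0.199  0.825 -0.405  1.573  0.404  0.826 -0.416] F [ 0.3  0.8 -0.1] w 8.47
```

```bash
python3 -m pendant '[[3.5,[0,0,0],[0,0,0]],[3.5,[0,0,0],[0,0,0]],[3.5,[0,0,0],[0,0,0]],[3.5,[0,0,0],[0,0,0]],[3.5,[0,0,0],[0,0,0]],[3.5,[0,0,0],[0,0,0]],[3.5,[-1,0,0],[0,0,0]],[3.5,[0,0,0],[0,0,0]]]' 35;python3 go.py .6532 -.0222 .0575 -2.9
```

```text
time_s: 17.9
tcp_pos: [0.6674, -0.0003, 0.0576]
tool_rot: [0.513, 0.486, -0.512, 0.487]
ft_force: [-0.3, 0.0, -0.7]
width: 0.504
alt0: turn [-0.001 -0.    -0.002]  shift-before [ 0.   -1.31  2.26] shift-after [ 0.01 -1.31  2.26] cm
alt180: turn [ 3.14e+00 -3.00e-03  0.00e+00]  shift-before [ 0.   -1.31  2.26] shift-after [ 0.01  1.31 -2.26] cm
t 17.9 tcp [ 6.674e-01 -3.000e-04  5.760e-02] jaw -2.98 tilt 0.1 q [ 0.204  0.812 -0.41   1.571  0.398  0.841 -0.412] F [-0.3  0.  -0.7] w 4.31
```

```bash
python3 -m pendant '[[3.5,[0,-0.6,1.1],[0,0,0]],[3.5,[0,-0.7,1.2],[0,0,0]],[3.5,[0,0,0],[0,0,0]],[3.5,[0.6,0,0],[0,0,0]],[3.5,[0.4,0,0],[0,0,0]],[3.5,[0.1,0,0],[0,0,0]],[3.5,[0,0,0],[0,0,0]],[3.5,[0,0,0],[0,0,0]]]' 35;python3 go.py .6532 -.023 .046 -2.9
```

```text
time_s: 18.7
tcp_pos: [0.6526, -0.0227, 0.0472]
tool_rot: [-0.512, -0.487, 0.513, -0.487]
ft_force: [-6.3, -1.9, 19.6]
width: 0.507
alt0: turn [-0.001  0.001  0.   ]  shift-before [0.12 0.07 0.03] shift-after [0.12 0.07 0.03] cm
alt180: turn [ 3.14e+00  1.00e-03 -2.00e-03]  shift-before [0.12 0.07 0.03] shift-after [ 0.12 -0.07 -0.03] cm
t 18.7 tcp [ 0.6526 -0.0227  0.0472] jaw -2.97 tilt 0.08 q [ 0.238  0.807 -0.405  1.613  0.407  0.807 -0.392] F [-6.3 -1.9 19.6] w 4.33
```

```bash
python3 -m pendant '[[3.5,[-0.1,0,0],[0,0,0]],[3.5,[0,0,0],[0,0,0]],[6.5,[0,0,0],[0,0,0]],[6.5,[0,0,0],[0,0,0]],[6.5,[0,0,0],[0,0,0]],[6.5,[-2,0,0],[0,0,0]],[8.5,[-4,0,0],[0,0,0]],[8.5,[-4,0,0],[0,0,0]]]';python3 -m pendant '[[8.5,[-4,0,0],[0,0,0]],[8.5,[0,0,0],[0,0,0]],[8.5,[0,0,0],[0,0,0]]]'
cat > jars.py <<'E'
from h import *
def jars(W):
    for x,y in((.653,-.022),(.659,.098)):
        m=sel(W,x-.04,x+.04,y-.029,y+.029,.077,.090)
        if m.sum()<20: print('none',m.sum());continue
        (a,b),r=cv2.minEnclosingCircle((W[m][:,:2]*1000).astype(np.float32));print(a,b,r,np.median(W[m][:,2]),m.sum())
E
python3 - <<'E'
from jars import *
c=calibration('wrist');p,d=capture('wrist');cv2.imwrite('pics/w8.png',p)
jars(cloud('wrist',d,c))
E
python3 go.py .557 .3038 .186 -4.45
```

```text
time_s: 19.5
tcp_pos: [0.6518, -0.0224, 0.1464]
tool_rot: [-0.512, -0.488, 0.513, -0.486]
ft_force: [0.9, 0.3, -0.6]
width: 0.994
time_s: 19.8
tcp_pos: [0.653, -0.0225, 0.187]
tool_rot: [0.513, 0.486, -0.512, 0.487]
ft_force: [-0.3, 0.2, -0.2]
width: 0.996
644.8587646484375 -27.725318908691406 32.19931411743164 0.08171372387623649 1861
659.3692626953125 98.9325180053711 22.005643844604492 0.08180404324931048 2698
alt0: turn [0.026 0.    0.001]  shift-before [ -0.04 -11.19 -32.11] shift-after [ -0.05 -12.01 -31.81] cm
alt180: turn [-3.116e+00 -2.000e-03  0.000e+00]  shift-before [ -0.04 -11.19 -32.11] shift-after [-0.05 12.01 31.81] cm
t 19.85 tcp [ 0.6521 -0.0227  0.1855] jaw -2.97 tilt 0.06 q [ 0.282  0.636 -0.471  1.548  0.319  1.036 -0.326] F [ 0.4  0.9 -0.5] w 8.49
```

View pics/w8.png

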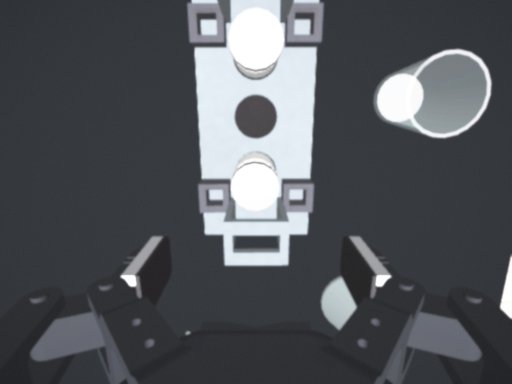

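Both jars stand on pads (256,40) and (256,188); the odd fit for B came from the bracket's edge. Now the frame.

```bash
python3 -m pendant '[[8.5,[0,-1.4,-4],[0.026,0,0]],[8.5,[0,-1.5,-4],[0,0,0]],[8.5,[0,-1.5,-4],[0,0,0]],[8.5,[0,-1.5,-4],[0,0,0]],[8.5,[0,-1.5,-4],[0,0,0]],[8.5,[0,-1.5,-4],[0,0,0]],[8.5,[0,-1.5,-4],[0,0,0]],[8.5,[0,-1.5,-3.8],[0,0,0]]]';python3 -m pendant '[[8.5,[0,0,0],[0,0,0]],[8.5,[0,0,0],[0,0,0]],[8.5,[0,0,0],[0,0,0]],[8.5,[0,0,0],[0,0,0]]]'
python3 - <<'E'
from jars import *
c=calibration('wrist');p,d=capture('wrist');cv2.imwrite('pics/w9.png',p)
W=cloud('wrist',d,c);print(rect(W,sel(W,.5,.62,.24,.37,.12,.14)),rect(W,sel(W,.45,.67,.13,.46,.08,.092)&~sel(W,.6,.72,.10,.185,.0,.1)))
p,d=capture('top');cv2.imwrite('pics/top3.png',p);jars(cloud('top',d))
E
python3 go.py .557 .3038 .103 -4.45
```

```text
time_s: 20.65
tcp_pos: [0.5558, 0.3045, 0.1842]
tool_rot: [-0.518, -0.481, 0.52, -0.48]
ft_force: [1.1, -0.3, 0.9]
width: 0.995
time_s: 21.05
tcp_pos: [0.5582, 0.3013, 0.1855]
tool_rot: [-0.519, -0.479, 0.52, -0.48]
ft_force: [-0.2, 0.3, -0.6]
width: 0.994
(((557.9840698242188, 305.4365539550781), (79.41419219970703, 13.996370315551758), 85.4587631225586), 2025, np.float64(0.13146952596774453)) (((557.9425659179688, 305.01409912109375), (268.39605712890625, 112.34203338623047), 85.42029571533203), 29241, np.float64(0.0857473220512314))
651.210693359375 -21.485458374023438 21.659975051879883 0.08217550147663877 231
666.2406005859375 104.46136474609375 31.429231643676758 0.08231130313488655 238
alt0: turn [-0.002  0.001  0.   ]  shift-before [ 8.29 -0.13 -0.19] shift-after [ 8.29 -0.13 -0.19] cm
alt180: turn [ 3.139e+00  0.000e+00 -1.000e-03]  shift-before [ 8.29 -0.13 -0.19] shift-after [8.29 0.13 0.19] cm
t 21.15 tcp [0.5582 0.3018 0.1859] jaw -4.59 tilt 0.05 q [-0.218  0.613 -0.506  1.598  0.334  1.019 -0.905] F [ 0.2 -0.4  0.3] w 8.56
```

View pics/top3.png

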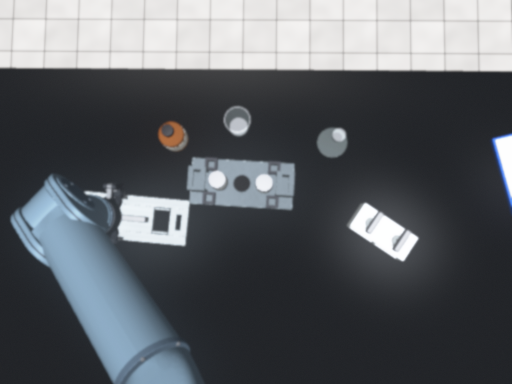

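Both jars still on their pads (217,180), (264,183). Gripping the frame bar.

```bash
python3 -m pendant '[[8.5,[2,-0.1,-0.25],[0,0,0]],[8.5,[2.5,0,0],[0,0,0]],[8.5,[2,0,0],[0,0,0]],[8.5,[1.2,0,0],[0,0,0]],[8.5,[0.5,0,0],[0,0,0]],[8.5,[0,0,0],[0,0,0]],[8.5,[0,0,0],[0,0,0]],[8.5,[0,0,0],[0,0,0]]]';python3 go.py .5575 .3045 .104 -4.5
```

```text
time_s: 21.95
tcp_pos: [0.5574, 0.3063, 0.1054]
tool_rot: [0.52, 0.48, -0.518, 0.48]
ft_force: [0.6, 0.4, 0.2]
width: 0.994
alt0: turn [ 0.    -0.001 -0.001]  shift-before [0.14 0.02 0.18] shift-after [0.14 0.02 0.18] cm
alt180: turn [-3.141e+00  2.000e-03 -2.000e-03]  shift-before [0.14 0.02 0.18] shift-after [ 0.14 -0.02 -0.18] cm
t 21.95 tcp [0.5574 0.3063 0.1054] jaw -4.47 tilt 0.11 q [-0.251  0.711 -0.469  1.645  0.393  0.879 -0.953] F [0.6 0.4 0.2] w 8.49
```

```bash
python3 -m pendant '[[8.5,[0.1,0,0.15],[0,0,0]],[1,[0,0,0],[0,0,0]],[1,[0,0,0],[0,0,0]],[1,[0,0,0],[0,0,0]],[1,[0,0,0],[0,0,0]],[1,[0,0,0],[0,0,0]],[1,[0,0,0],[0,0,0]],[1,[0,0,0],[0,0,0]]]' 80;python3 -m pendant '[[1,[0,0,0],[0,0,0]],[1,[0,0,0],[0,0,0]],[1,[0,0,0],[0,0,0]]]'; python3 go.py .5575 .3045 .104 -4.5
```

```text
time_s: 22.75
tcp_pos: [0.5569, 0.3044, 0.1033]
tool_rot: [0.519, 0.48, -0.519, 0.48]
ft_force: [1.5, 0.3, -1.0]
width: 0.148
time_s: 23.05
tcp_pos: [0.5568, 0.3044, 0.1033]
tool_rot: [0.519, 0.48, -0.519, 0.48]
ft_force: [1.4, 0.4, -0.8]
width: 0.146
alt0: turn [ 0. -0. -0.]  shift-before [-0.07  0.06 -0.02] shift-after [-0.07  0.06 -0.02] cm
alt180: turn [-3.141  0.    -0.   ]  shift-before [-0.07  0.06 -0.02] shift-after [-0.07 -0.06  0.02] cm
t 23.05 tcp [0.5568 0.3044 0.1033] jaw -4.47 tilt 0.02 q [-0.249  0.712 -0.468  1.648  0.394  0.876 -0.952] F [ 1.4  0.4 -0.8] w 1.25
```

```bash
python3 -m pendant '[[1,[-0.8,0,0],[0,0,0]],[1,[-1.5,0,0],[0,0,0]],[1,[-2,0,0],[0,0,0]],[1,[-2.5,0,0],[0,0,0]],[1,[-2.5,0,0],[0,0,0]],[1,[-2,0,0],[0,0,0]],[1,[-0.7,0,0],[0,0,0]],[1,[0,0,0],[0,0,0]]]';python3 go.py .6562 .0378 .223 -2.9
python3 - <<'E'
from jars import *
p,d=capture('wrist');cv2.imwrite('pics/w10.png',p)
p,d=capture('scene');cv2.imwrite('pics/sc1.png',p)
E
```

```text
time_s: 23.85
tcp_pos: [0.5569, 0.3047, 0.2247]
tool_rot: [0.52, 0.48, -0.518, 0.48]
ft_force: [-0.4, 0.6, -4.6]
width: 0.148
alt0: turn [-0.027 -0.001 -0.002]  shift-before [ 0.16 11.97 25.84] shift-after [ 0.17 11.26 26.16] cm
alt180: turn [ 3.114e+00 -3.000e-03  2.000e-03]  shift-before [ 0.16 11.97 25.84] shift-after [  0.17 -11.26 -26.16] cm
t 23.85 tcp [0.5569 0.3047 0.2247] jaw -4.46 tilt 0.11 q [-0.212  0.572 -0.523  1.565  0.311  1.086 -0.889] F [-0.4  0.6 -4.6] w 1.26
```

View pics/w10.png

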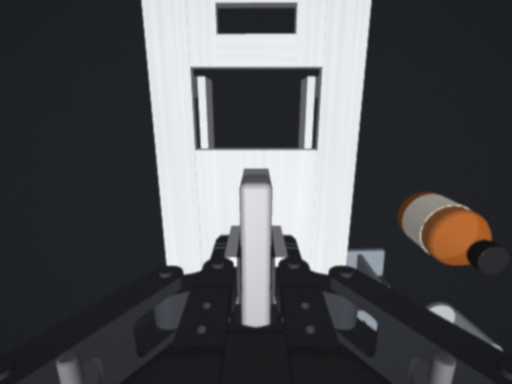

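View pics/sc1.png

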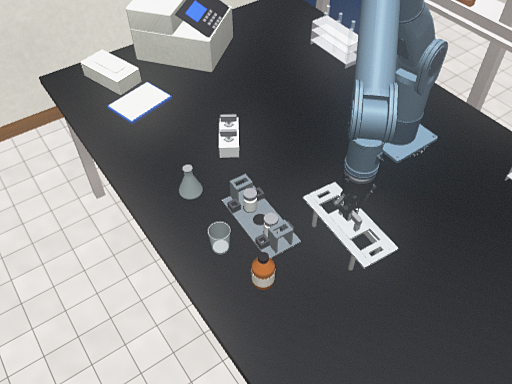

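The frame is held level and both jars are on the base. Carrying it over.

```bash
python3 -m pendant '[[1,[0,0.7,1.6],[-0.009,0,0]],[1,[0,1.2,2.8],[-0.009,0,0]],[1,[0,1.5,3.5],[-0.009,0,0]],[1,[0,1.5,3.5],[0,0,0]],[1,[0,1.5,3.5],[0,0,0]],[1,[0,1.5,3.5],[0,0,0]],[1,[0,1.5,3.5],[0,0,0]],[1,[0,1.2,2.8],[0,0,0]]]';python3 -m pendant '[[1,[0,0.7,1.5],[0,0,0]],[1,[0,0,0],[0,0,0]],[1,[0,0,0],[0,0,0]],[1,[0,0,0],[0,0,0]],[1,[0,0,0],[0,0,0]]]';python3 go.py .6562 .0378 .223 -2.9
python3 - <<'E'
from jars import *
c=calibration('wrist');p,d=capture('wrist');cv2.imwrite('pics/w11.png',p);np.save('pics/w11.npy',d)
W=cloud('wrist',d,c)
print(rect(W,sel(W,.6,.71,-.1,.14,.235,.28)))
p,d=capture('top');cv2.imwrite('pics/top4.png',p);W=cloud('top',d);print(rect(W,sel(W,.45,.8,-.2,.3,.185,.205)))
p,d=capture('scene');cv2.imwrite('pics/sc2.png',p[120:310,160:360].repeat(3,0).repeat(3,1));
E
```

```text
time_s: 24.75
tcp_pos: [0.6484, 0.0486, 0.2215]
tool_rot: [-0.512, -0.487, 0.514, -0.486]
ft_force: [0.5, 0.0, -4.8]
width: 0.149
time_s: 25.25
tcp_pos: [0.6544, 0.0387, 0.2233]
tool_rot: [0.512, 0.488, -0.512, 0.488]
ft_force: [-0.4, -0.4, -3.5]
width: 0.15
alt0: turn [ 0.003 -0.001  0.   ]  shift-before [0.03 0.19 0.08] shift-after [0.03 0.19 0.08] cm
alt180: turn [-3.139e+00 -1.000e-03 -1.000e-03]  shift-before [0.03 0.19 0.08] shift-after [ 0.03 -0.19 -0.08] cm
t 25.25 tcp [0.6544 0.0387 0.2233] jaw -2.75 tilt 0.06 q [ 0.194  0.603 -0.483  1.507  0.298  1.106 -0.398] F [-0.4 -0.4 -3.5] w 1.28
(((654.1307983398438, 41.23448944091797), (67.2156982421875, 81.27449798583984), 50.795631408691406), 12393, np.float64(0.2608580452561622))
(((653.5780029296875, 38.84532165527344), (268.1563720703125, 112.13005065917969), 87.21259307861328), 516, np.float64(0.2039784648606826))
```

View pics/w11.png

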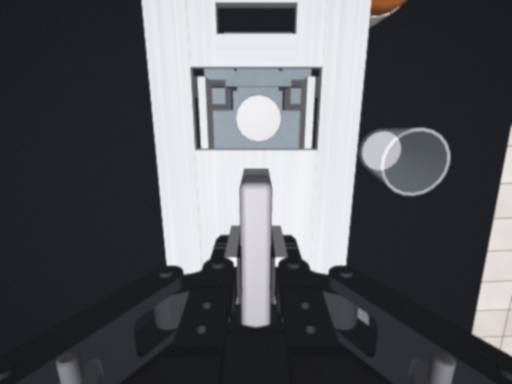

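View pics/sc2.png

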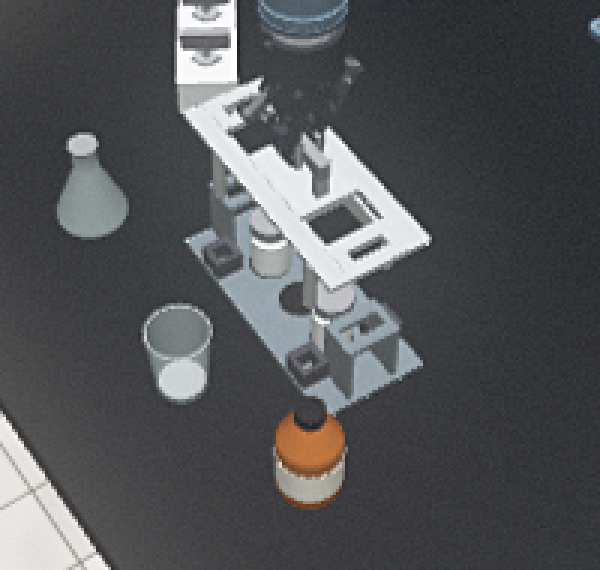

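View pics/top4.png

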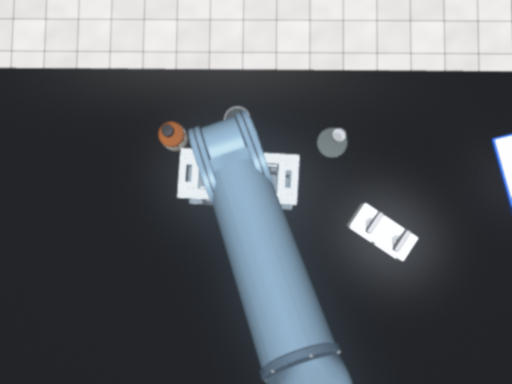

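Frame centre from the top camera is (0.6536, 0.0388) against the base's (0.6555, 0.0374): correct by +2 mm in x and -1.4 mm in y, then lower to just over the sockets.

```bash
python3 -m pendant '[[1,[0.5,0.2,0.13],[0.003,0,0]],[1,[1.5,0,0],[0,0,0]],[1,[2,0,0],[0,0,0]],[1,[1.8,0,0],[0,0,0]],[1,[1,0,0],[0,0,0]],[1,[0.3,0,0],[0,0,0]],[1,[0,0,0],[0,0,0]],[1,[0,0,0],[0,0,0]]]';python3 -m pendant '[[1,[0,0,0],[0,0,0]],[1,[0,0,0],[0,0,0]]]';python3 go.py .6563 .0373 .1133 -2.9
python3 - <<'E'
from jars import *
p,d=capture('wrist');cv2.imwrite('pics/w12.png',p)
p,d=capture('top');cv2.imwrite('pics/top5.png',p);W=cloud('top',d);print(rect(W,sel(W,.45,.8,-.2,.3,.11,.135)&~sel(W,.72,.9,.15,.3,0,.2)))
E
```

```text
time_s: 26.2
tcp_pos: [0.6575, 0.0353, 0.1531]
tool_rot: [0.514, 0.486, -0.513, 0.487]
ft_force: [0.1, -1.2, -3.7]
width: 0.149
time_s: 26.4
tcp_pos: [0.6573, 0.0352, 0.153]
tool_rot: [0.514, 0.486, -0.513, 0.487]
ft_force: [-1.0, 0.3, -3.9]
width: 0.148
alt0: turn [-0.003 -0.    -0.001]  shift-before [ 3.97 -0.11 -0.21] shift-after [ 3.97 -0.11 -0.21] cm
alt180: turn [ 3.138e+00 -2.000e-03  0.000e+00]  shift-before [ 3.97 -0.11 -0.21] shift-after [3.97 0.11 0.21] cm
t 26.4 tcp [0.6573 0.0352 0.153 ] jaw -3.09 tilt 0.07 q [ 0.182  0.68  -0.456  1.556  0.339  0.984 -0.429] F [-1.   0.3 -3.9] w 1.26
(((665.2487182617188, -19.475128173828125), (168.4788360595703, 393.5065002441406), 10.1481294631958), 664, np.float64(0.1337889396180344))
```

View pics/w12.png

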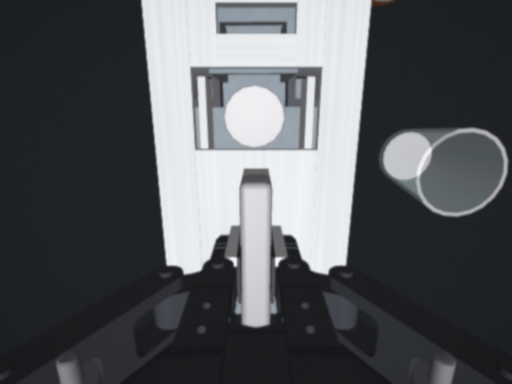

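```bash
python3 -m pendant '[[1,[0,-0.1,-0.2],[-0.003,0,0]],[1,[0,0,0],[0,0,0]],[1,[0,0,0],[0,0,0]],[1,[0,0,0],[0,0,0]]]';python3 go.py .6563 .0373 .1133 -2.9
python3 - <<'E'
from jars import *
p,d=capture('wrist');cv2.imwrite('pics/w13.png',p)
p,d=capture('top');cv2.imwrite('pics/top5.png',p);W=cloud('top',d);print(rect(W,sel(W,.58,.73,-.11,.19,.122,.14)&~sel(W,.72,.9,.15,.3,0,.2)))
E
```

```text
time_s: 26.9
tcp_pos: [0.6559, 0.0371, 0.1523]
tool_rot: [-0.513, -0.487, 0.513, -0.487]
ft_force: [-0.1, 0.9, -3.5]
width: 0.152
alt0: turn [-0.  0.  0.]  shift-before [ 3.9   0.04 -0.02] shift-after [ 3.9   0.04 -0.02] cm
alt180: turn [ 3.141  0.    -0.   ]  shift-before [ 3.9   0.04 -0.02] shift-after [ 3.9  -0.04  0.02] cm
t 26.9 tcp [0.6559 0.0371 0.1523] jaw -2.92 tilt 0.0 q [ 0.18   0.679 -0.457  1.559  0.34   0.983 -0.43 ] F [-0.1  0.9 -3.5] w 1.3
(((654.966064453125, 37.20935821533203), (268.3975830078125, 112.2497787475586), 87.09721374511719), 1714, np.float64(0.13502145095248053))
```

Frame centre is now (0.6550, 0.0372) at 87.1°, within 0.6 mm of the base. Lowering into the sockets.

```bash
python3 -m pendant '[[1,[0.5,0.04,0],[0,0,0]],[1,[0.8,0,0],[0,0,0]],[1,[0.6,0,0],[0,0,0]],[1,[0.4,0,0],[0,0,0]],[1,[0,0,0],[0,0,0]],[1,[0,0,0],[0,0,0]]]';python3 go.py .6563 .0373 .1133 -2.9
```

```text
time_s: 27.6
tcp_pos: [0.6564, 0.0372, 0.1292]
tool_rot: [-0.513, -0.487, 0.513, -0.487]
ft_force: [0.6, -0.2, -4.1]
width: 0.149
alt0: turn [-0. -0.  0.]  shift-before [ 1.59 -0.01 -0.01] shift-after [ 1.59 -0.01 -0.01] cm
alt180: turn [3.141 0.    0.   ]  shift-before [ 1.59 -0.01 -0.01] shift-after [1.59 0.01 0.01] cm
t 27.6 tcp [0.6564 0.0372 0.1292] jaw -2.92 tilt 0.01 q [ 0.173  0.707 -0.447  1.571  0.354  0.944 -0.44 ] F [ 0.6 -0.2 -4.1] w 1.27
```

```bash
python3 -m pendant '[[1,[0.5,0,0],[0,0,0]],[1,[0.5,0,0],[0,0,0]],[1,[0.3,0,0],[0,0,0]],[1,[0.2,0,0],[0,0,0]],[1,[0,0,0],[0,0,0]],[1,[0,0,0],[0,0,0]]]';python3 go.py .6563 .0373 .1133 -2.9
```

```text
time_s: 28.2
tcp_pos: [0.6564, 0.0372, 0.1143]
tool_rot: [0.513, 0.487, -0.513, 0.487]
ft_force: [-0.3, -0.0, -2.8]
width: 0.146
alt0: turn [-0. -0. -0.]  shift-before [ 0.1  -0.01 -0.01] shift-after [ 0.1  -0.01 -0.01] cm
alt180: turn [ 3.141 -0.     0.   ]  shift-before [ 0.1  -0.01 -0.01] shift-after [0.1  0.01 0.01] cm
t 28.2 tcp [0.6564 0.0372 0.1143] jaw -2.92 tilt 0.01 q [ 0.169  0.725 -0.44   1.579  0.363  0.919 -0.447] F [-0.3 -0.  -2.8] w 1.25
```

```bash
python3 -m pendant '[[1,[0.1,0,0],[0,0,0]],[1,[0.05,0,0],[0,0,0]],[1,[0,0,0],[0,0,0]],[1,[0,0,0],[0,0,0]]]';python3 -m pendant '[[5,[0,0,0],[0,0,0]],[5,[0,0,0],[0,0,0]],[8.5,[0,0,0],[0,0,0]],[8.5,[-2,0,0],[0,0,0]],[8.5,[-3,0,0],[0,0,0]],[8.5,[-3,0,0],[0,0,0]],[8.5,[0,0,0],[0,0,0]],[8.5,[0,0,0],[0,0,0]]]' ;python3 go.py .6563 .0373 .1133 -2.9
python3 - <<'E'
from jars import *
c=calibration('wrist');p,d=capture('wrist');cv2.imwrite('pics/w14.png',p)
W=cloud('wrist',d,c);m=sel(W,.58,.73,-.13,.2,.085,.11);print(rect(W,m));q=W[m];A=np.c_[q[:,:2]-q[:,:2].mean(0),np.ones(len(q))];print(np.linalg.lstsq(A,q[:,2],rcond=None)[0])
E
```

```text
time_s: 28.6
tcp_pos: [0.6568, 0.0372, 0.1132]
tool_rot: [0.513, 0.487, -0.512, 0.487]
ft_force: [0.7, -0.9, -0.7]
width: 0.147
time_s: 29.4
tcp_pos: [0.6567, 0.0372, 0.1934]
tool_rot: [0.513, 0.487, -0.512, 0.487]
ft_force: [-0.1, -0.2, -1.2]
width: 0.996
alt0: turn [-0.    -0.    -0.001]  shift-before [ 8.01 -0.05 -0.01] shift-after [ 8.01 -0.04 -0.01] cm
alt180: turn [ 3.141e+00 -2.000e-03  0.000e+00]  shift-before [ 8.01 -0.05 -0.01] shift-after [8.01 0.04 0.01] cm
t 29.4 tcp [0.6567 0.0372 0.1934] jaw -2.93 tilt 0.08 q [ 0.189  0.635 -0.472  1.529  0.316  1.053 -0.412] F [-0.1 -0.2 -1.2] w 8.51
(((657.1182861328125, 37.415313720703125), (269.39837646484375, 112.38507080078125), 87.13312530517578), 30727, np.float64(0.09570284929187647))
[0.00063429 0.00239901 0.09537778]
```

View pics/w14.png

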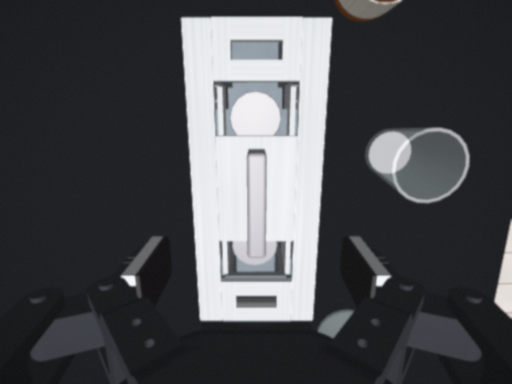

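Frame is seated: plate top at 0.0957 (0.096 expected), level, both lids inside the guards (255,117), (255,250). Now the keys.

```bash
python3 -m pendant '[[8.5,[0,0,0],[-0.149,0,0]],[8.5,[0,0,0],[-0.149,0,0]],[8.5,[0,0,0],[-0.149,0,0]],[8.5,[0,0,0],[-0.149,0,0]],[8.5,[0,0,0],[-0.149,0,0]],[8.5,[0,0,0],[-0.149,0,0]],[8.5,[0,0,0],[-0.149,0,0]]]';python3 go.py .5532 -.2968 .19 56.8
```

```text
time_s: 30.15
tcp_pos: [0.6554, 0.037, 0.1911]
tool_rot: [0.199, 0.679, -0.2, 0.677]
ft_force: [-0.0, -0.9, -0.5]
width: 0.998
alt0: turn [ 0.007 -0.002  0.002]  shift-before [  0.14 -33.59   9.49] shift-after [  0.11 -33.52   9.72] cm
alt180: turn [-3.135e+00 -2.000e-03 -3.000e-03]  shift-before [  0.14 -33.59   9.49] shift-after [ 0.11 33.52 -9.72] cm
t 30.15 tcp [0.6554 0.037  0.1911] jaw 57.2 tilt 0.15 q [ 0.331  0.696 -0.705  1.521  0.483  1.107  0.52 ] F [-0.  -0.9 -0.5] w 8.53
```

```bash
python3 -m pendant '[[8.5,[0,-4.2,1.2],[0.007,0,0]],[8.5,[0,-4.2,1.2],[0,0,0]],[8.5,[0,-4.2,1.2],[0,0,0]],[8.5,[0,-4.2,1.2],[0,0,0]],[8.5,[0,-4.2,1.2],[0,0,0]],[8.5,[0,-4.2,1.2],[0,0,0]],[8.5,[0,-4.2,1.2],[0,0,0]],[8.5,[0,-4.2,1.2],[0,0,0]]]';python3 -m pendant '[[8.5,[0,0,0],[0,0,0]],[8.5,[0,0,0],[0,0,0]],[8.5,[0,0,0],[0,0,0]]]';python3 go.py .5532 -.2968 .066 56.8
python3 - <<'E'
from jars import *
c=calibration('wrist');p,d=capture('wrist');cv2.imwrite('pics/w15.png',p)
W=cloud('wrist',d,c);print(rect(W,sel(W,.51,.60,-.335,-.25,.088,.105)))
p,d=capture('top');cv2.imwrite('pics/top6.png',p);W=cloud('top',d)
m=sel(W,.58,.73,-.13,.2,.088,.105);print(rect(W,m))
E
```

```text
time_s: 30.95
tcp_pos: [0.5493, -0.2974, 0.1913]
tool_rot: [0.204, 0.678, -0.204, 0.676]
ft_force: [1.4, -0.5, 0.4]
width: 0.993
time_s: 31.25
tcp_pos: [0.5509, -0.2943, 0.192]
tool_rot: [0.204, 0.678, -0.203, 0.677]
ft_force: [1.1, -0.4, 0.3]
width: 0.996
alt0: turn [-0.005 -0.002 -0.001]  shift-before [12.6  -0.1   0.35] shift-after [12.6  -0.09  0.33] cm
alt180: turn [ 3.137e+00 -2.000e-03  3.000e-03]  shift-before [12.6  -0.1   0.35] shift-after [12.6   0.09 -0.33] cm
t 31.25 tcp [ 0.5509 -0.2943  0.192 ] jaw 56.54 tilt 0.11 q [ 0.895  0.638 -0.696  1.612  0.451  1.06   1.057] F [ 1.1 -0.4  0.3] w 8.5
(((553.2987060546875, -296.2155456542969), (13.722736358642578, 58.77467346191406), 55.8649787902832), 1023, np.float64(0.09552603409832686))
(((656.2098388671875, 37.07447052001953), (268.28228759765625, 112.62734985351562), 86.98065185546875), 3557, np.float64(0.09606499130482682))
```

View pics/w15.png

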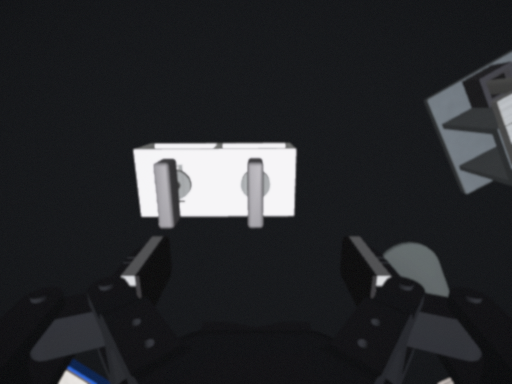

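View pics/top6.png

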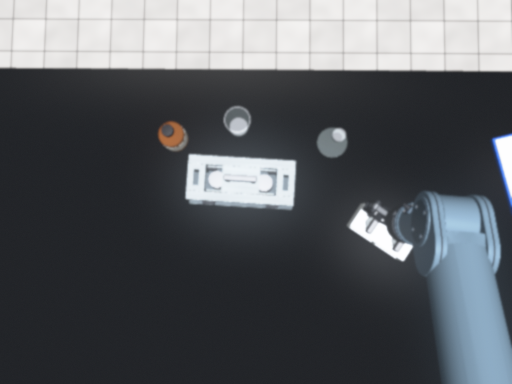

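```bash
python3 -m pendant '[[8.5,[2.5,-0.1,0.33],[-0.005,0,0]],[8.5,[3,0,0],[0,0,0]],[8.5,[3,0,0],[0,0,0]],[8.5,[2.5,0,0],[0,0,0]],[8.5,[1,0,0],[0,0,0]],[8.5,[0.5,0,0],[0,0,0]],[8.5,[0,0,0],[0,0,0]],[8.5,[0,0,0],[0,0,0]]]';python3 go.py .5532 -.2968 .066 56.8
```

```text
time_s: 32.15
tcp_pos: [0.5541, -0.2987, 0.0691]
tool_rot: [0.202, 0.677, -0.202, 0.678]
ft_force: [-0.3, 0.0, 0.4]
width: 0.995
alt0: turn [-0.001  0.002 -0.   ]  shift-before [ 0.31  0.12 -0.18] shift-after [ 0.31  0.12 -0.18] cm
alt180: turn [ 3.141e+00 -1.000e-03 -3.000e-03]  shift-before [ 0.31  0.12 -0.18] shift-after [ 0.31 -0.12  0.18] cm
t 32.15 tcp [ 0.5541 -0.2987  0.0691] jaw 56.74 tilt 0.11 q [ 0.841  0.792 -0.61   1.67   0.568  0.862  0.981] F [-0.3  0.   0.4] w 8.5
```

```bash
python3 -m pendant '[[8.5,[0.3,0.12,-0.15],[0,0,0]],[8.5,[0,0,0],[0,0,0]],[1,[0,0,0],[0,0,0]],[1,[0,0,0],[0,0,0]],[1,[0,0,0],[0,0,0]],[1,[0,0,0],[0,0,0]],[1,[0,0,0],[0,0,0]],[1,[0,0,0],[0,0,0]]]' 60;python3 -m pendant '[[1,[0,0,0],[0,0,0]],[1,[0,0,0],[0,0,0]],[1,[0,0,0],[0,0,0]]]';python3 go.py .5532 -.2968 .066 56.8
```

```text
time_s: 32.95
tcp_pos: [0.5526, -0.2968, 0.0649]
tool_rot: [0.202, 0.677, -0.202, 0.678]
ft_force: [0.4, 1.5, 1.0]
width: 0.152
time_s: 33.25
tcp_pos: [0.5526, -0.2968, 0.0649]
tool_rot: [0.202, 0.677, -0.202, 0.678]
ft_force: [0.1, 0.6, 1.7]
width: 0.153
alt0: turn [-0.001  0.    -0.   ]  shift-before [-0.11  0.04  0.05] shift-after [-0.11  0.04  0.05] cm
alt180: turn [ 3.14 -0.   -0.  ]  shift-before [-0.11  0.04  0.05] shift-after [-0.11 -0.04 -0.05] cm
t 33.25 tcp [ 0.5526 -0.2968  0.0649] jaw 56.72 tilt 0.01 q [ 0.838  0.796 -0.607  1.675  0.571  0.854  0.976] F [0.1 0.6 1.7] w 1.3
```

```bash
python3 -m pendant '[[1,[-1,0,0],[0,0,0]],[1,[-2,0,0],[0,0,0]],[1,[-2.5,0,0],[0,0,0]],[1,[-2.5,0,0],[0,0,0]],[1,[-2.5,0,0],[0,0,0]],[1,[-1.5,0,0],[0,0,0]],[1,[-1,0,0],[0,0,0]],[1,[0,0,0],[0,0,0]]]';python3 -m pendant '[[1,[0,0,0],[-0.15,0,0]],[1,[0,0,0],[-0.15,0,0]],[1,[0,0,0],[-0.15,0,0]],[1,[0,0,0],[-0.08,0,0]],[1,[0,0,0],[0,0,0]]]';python3 go.py .6505 -.0746 .194 87.1
```

```text
time_s: 34.05
tcp_pos: [0.5529, -0.2971, 0.1958]
tool_rot: [0.202, 0.677, -0.203, 0.678]
ft_force: [-0.1, -0.5, -0.5]
width: 0.154
time_s: 34.55
tcp_pos: [0.5516, -0.2967, 0.1932]
tool_rot: [0.018, 0.708, -0.017, 0.706]
ft_force: [-0.6, 0.0, -0.8]
width: 0.158
alt0: turn [ 0.    -0.002 -0.001]  shift-before [-0.07 22.68  8.76] shift-after [-0.08 22.68  8.75] cm
alt180: turn [-3.141e+00  2.000e-03 -3.000e-03]  shift-before [-0.07 22.68  8.76] shift-after [ -0.08 -22.68  -8.75] cm
t 34.55 tcp [ 0.5516 -0.2967  0.1932] jaw 87.12 tilt 0.15 q [ 0.967  0.68  -0.814  1.601  0.537  1.1    1.533] F [-0.6  0.  -0.8] w 1.35
```

```bash
python3 -m pendant '[[1,[0,2.2,0.9],[0,0,0]],[1,[0,3.5,1.35],[0,0,0]],[1,[0,4,1.5],[0,0,0]],[1,[0,4,1.5],[0,0,0]],[1,[0,4,1.5],[0,0,0]],[1,[0,3,1.2],[0,0,0]],[1,[0,1.9,0.8],[0,0,0]],[1,[0,0,0],[0,0,0]]]';python3 -m pendant '[[1,[0,0,0],[0,0,0]],[1,[0,0,0],[0,0,0]],[1,[0,0,0],[0,0,0]]]';python3 go.py .6505 -.0746 .165 87.1
python3 - <<'E'
from jars import *
c=calibration('wrist');p,d=capture('wrist');cv2.imwrite('pics/w16.png',p)
p,d=capture('top');cv2.imwrite('pics/top7.png',p);W=cloud('top',d)
m=sel(W,.58,.73,-.13,.2,.088,.105);print(rect(W,m))
E
```

```text
time_s: 35.35
tcp_pos: [0.6518, -0.0705, 0.1943]
tool_rot: [0.018, 0.707, -0.016, 0.707]
ft_force: [0.4, 1.0, -2.5]
width: 0.154
time_s: 35.65
tcp_pos: [0.6509, -0.0774, 0.1944]
tool_rot: [0.019, 0.707, -0.019, 0.707]
ft_force: [-0.7, 0.2, -1.0]
width: 0.159
alt0: turn [-0.003 -0.001  0.001]  shift-before [ 2.94  0.28 -0.05] shift-after [ 2.94  0.28 -0.05] cm
alt180: turn [3.139e+00 1.000e-03 1.000e-03]  shift-before [ 2.94  0.28 -0.05] shift-after [ 2.94 -0.28  0.05] cm
t 35.65 tcp [ 0.6509 -0.0774  0.1944] jaw 86.93 tilt 0.07 q [ 0.564  0.723 -0.806  1.519  0.555  1.139  1.164] F [-0.7  0.2 -1. ] w 1.36
(((656.3436279296875, 40.301658630371094), (261.7625732421875, 112.5460205078125), 87.08155059814453), 2983, np.float64(0.09596683841104015))
```

View pics/w16.png

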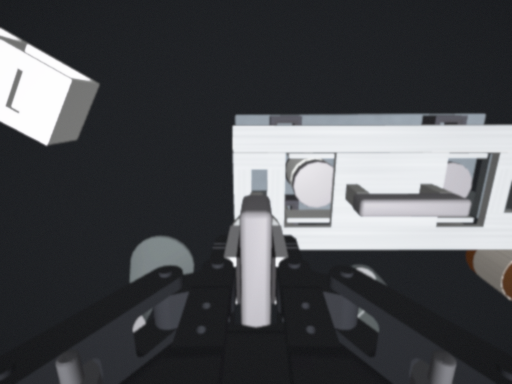

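```bash
python3 -m pendant '[[1,[1,0.25,-0.05],[-0.003,0,0]],[1,[1.5,0,0],[0,0,0]],[1,[1.2,0,0],[0,0,0]],[1,[0.6,0,0],[0,0,0]],[1,[0,0,0],[0,0,0]],[1,[0,0,0],[0,0,0]],[1,[0,0,0],[0,0,0]]]';python3 go.py .6505 -.0746 .1109 87.1
python3 - <<'E'
from jars import *
c=calibration('wrist');p,d=capture('wrist');cv2.imwrite('pics/w17.png',p)
p,d=capture('scene');cv2.imwrite('pics/sc3.png',p[150:290,190:330].repeat(4,0).repeat(4,1))
E
```

```text
time_s: 36.45
tcp_pos: [0.6514, -0.0729, 0.1524]
tool_rot: [0.017, 0.707, -0.017, 0.707]
ft_force: [0.1, 0.2, -0.2]
width: 0.15
alt0: turn [ 0.003  0.001 -0.   ]  shift-before [ 4.15 -0.18 -0.09] shift-after [ 4.15 -0.18 -0.08] cm
alt180: turn [-3.139e+00  0.000e+00  2.000e-03]  shift-before [ 4.15 -0.18 -0.09] shift-after [4.15 0.18 0.08] cm
t 36.45 tcp [ 0.6514 -0.0729  0.1524] jaw 87.27 tilt 0.06 q [ 0.545  0.768 -0.782  1.552  0.592  1.07   1.137] F [ 0.1  0.2 -0.2] w 1.28
```

View pics/w17.png

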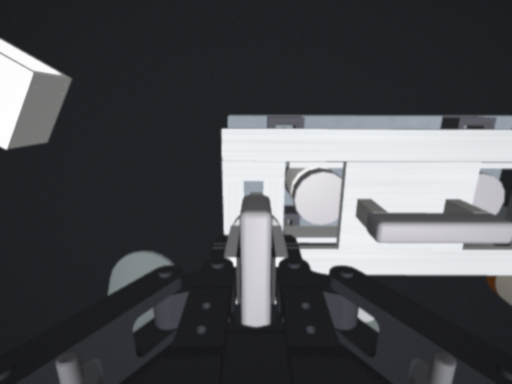

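View pics/sc3.png

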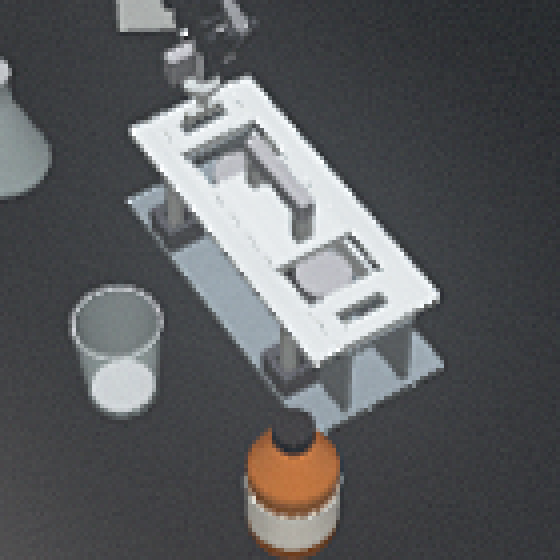

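```bash
python3 -m pendant '[[1,[0,-0.17,-0.08],[0.003,0,0]],[1,[0,0,0],[0,0,0]],[1,[0,0,0],[0,0,0]],[1,[0.4,0,0],[0,0,0]],[1,[0.4,0,0],[0,0,0]],[1,[0.4,0,0],[0,0,0]],[1,[0,0,0],[0,0,0]],[1,[0,0,0],[0,0,0]]]';python3 go.py .6505 -.0746 .1109 87.1
python3 - <<'E'
from jars import *
c=calibration('wrist');p,d=capture('wrist');cv2.imwrite('pics/w18.png',p)
E
```

```text
time_s: 37.35
tcp_pos: [0.65, -0.0747, 0.1396]
tool_rot: [0.018, 0.707, -0.018, 0.707]
ft_force: [0.4, -0.2, -1.5]
width: 0.154
alt0: turn [-0. -0. -0.]  shift-before [2.87 0.01 0.05] shift-after [2.87 0.01 0.05] cm
alt180: turn [ 3.142e+00 -0.000e+00  1.000e-03]  shift-before [2.87 0.01 0.05] shift-after [ 2.87 -0.01 -0.05] cm
t 37.35 tcp [ 0.65   -0.0747  0.1396] jaw 87.1 tilt 0.02 q [ 0.544  0.781 -0.773  1.562  0.602  1.051  1.129] F [ 0.4 -0.2 -1.5] w 1.31
```

View pics/w18.png

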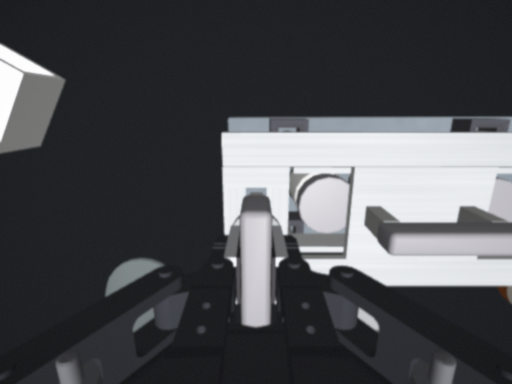

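Slot lies centred under the grip (256,192), with the head entering and no contact force. Continuing down.

```bash
python3 -m pendant '[[1,[0.5,0,0],[0,0,0]],[1,[0.5,0,0],[0,0,0]],[1,[0.5,0,0],[0,0,0]],[1,[0.5,0,0],[0,0,0]],[1,[0.4,0,0],[0,0,0]],[1,[0.2,0,0],[0,0,0]],[1,[0,0,0],[0,0,0]]]';python3 go.py .6505 -.0746 .1109 87.1
```

```text
time_s: 38.1
tcp_pos: [0.6499, -0.0747, 0.1134]
tool_rot: [0.018, 0.707, -0.018, 0.707]
ft_force: [-0.4, -0.1, -1.8]
width: 0.156
alt0: turn [-0.    -0.001 -0.   ]  shift-before [0.25 0.01 0.06] shift-after [0.25 0.01 0.06] cm
alt180: turn [ 3.141e+00 -0.000e+00  1.000e-03]  shift-before [0.25 0.01 0.06] shift-after [ 0.25 -0.01 -0.06] cm
t 38.1 tcp [ 0.6499 -0.0747  0.1134] jaw 87.09 tilt 0.03 q [ 0.533  0.811 -0.755  1.576  0.626  1.011  1.112] F [-0.4 -0.1 -1.8] w 1.33
```

```bash
python3 -m pendant '[[1,[0.15,0,0.05],[0,0,0]],[1,[0,0,0],[0.1,0,0]],[1,[0,0,0],[0.1,0,0]],[1,[0,0,0],[0.1,0,0]],[1,[0,0,0],[0.1,0,0]],[1,[0,0,0],[0.1,0,0]],[1,[0,0,0],[0.1,0,0]],[1,[0,0,0],[0,0,0]]]';python3 go.py .6505 -.0746 .1109 -2.9
```

```text
time_s: 38.9
tcp_pos: [0.6508, -0.0746, 0.1126]
tool_rot: [0.226, 0.67, -0.226, 0.67]
ft_force: [0.2, -0.9, -0.2]
width: 0.156
alt0: turn [ 0.97   0.001 -0.   ]  shift-before [ 0.17 -0.02 -0.02] shift-after [ 0.17 -0.03  0.01] cm
alt180: turn [-2.172e+00  1.000e-03  1.000e-03]  shift-before [ 0.17 -0.02 -0.02] shift-after [ 0.17  0.03 -0.01] cm
t 38.9 tcp [ 0.6508 -0.0746  0.1126] jaw 52.68 tilt 0.04 q [ 0.456  0.769 -0.624  1.579  0.519  0.963  0.583] F [ 0.2 -0.9 -0.2] w 1.34
```

```bash
python3 -m pendant '[[1,[0,0,0],[0.14,0,0]],[1,[0,0,0],[0.14,0,0]],[1,[0,0,0],[0.14,0,0]],[1,[0,0,0],[0.14,0,0]],[1,[0,0,0],[0.14,0,0]],[1,[0,0,0],[0.14,0,0]],[1,[0,0,0],[0.13,0,0]],[1,[0,0,0],[0,0,0]]]';python3 go.py .6505 -.0746 .1109 -2.9
```

```text
time_s: 39.7
tcp_pos: [0.6507, -0.0744, 0.1125]
tool_rot: [0.512, 0.488, -0.512, 0.488]
ft_force: [-0.0, -0.0, -1.4]
width: 0.152
alt0: turn [ 0.002  0.    -0.   ]  shift-before [ 0.16 -0.02  0.02] shift-after [ 0.16 -0.02  0.02] cm
alt180: turn [-3.139  0.     0.   ]  shift-before [ 0.16 -0.02  0.02] shift-after [ 0.16  0.02 -0.02] cm
t 39.7 tcp [ 0.6507 -0.0744  0.1125] jaw -2.76 tilt 0.02 q [ 0.316  0.717 -0.403  1.589  0.335  0.905 -0.255] F [-0.  -0.  -1.4] w 1.3
```

```bash
python3 -m pendant '[[1,[0.1,0,0],[0,0,0]],[1,[0.05,0,0],[0,0,0]],[1,[0,0,0],[0,0,0]],[1,[0,0,0],[0,0,0]]]';python3 -m pendant '[[5,[0,0,0],[0,0,0]],[5,[0,0,0],[0,0,0]],[8.5,[0,0,0],[0,0,0]],[8.5,[0,0,0],[0,0,0]],[8.5,[-2,0,0],[0,0,0]],[8.5,[-3,0,0],[0,0,0]],[8.5,[-3,0,0],[0,0,0]],[8.5,[0,0,0],[0,0,0]]]';python3 -m pendant '[[8.5,[0,0,0],[0,0,0]],[8.5,[0,0,0],[0,0,0]]]'
python3 - <<'E'
from jars import *
c=calibration('wrist');p,d=capture('wrist');cv2.imwrite('pics/w19.png',p)
W=cloud('wrist',d,c);print(rect(W,sel(W,.6,.7,-.12,-.03,.13,.155)))
E
python3 go.py .5097 -.3628 .192 56.8
```

```text
time_s: 40.1
tcp_pos: [0.6506, -0.0747, 0.1108]
tool_rot: [0.512, 0.488, -0.512, 0.488]
ft_force: [-0.8, -0.7, 0.7]
width: 0.154
time_s: 40.9
tcp_pos: [0.6535, -0.0745, 0.1956]
tool_rot: [0.514, 0.485, -0.51, 0.489]
ft_force: [-0.4, 0.0, -0.1]
width: 0.996
time_s: 41.1
tcp_pos: [0.6498, -0.0748, 0.1897]
tool_rot: [-0.512, -0.488, 0.513, -0.487]
ft_force: [-0.3, -0.6, -1.0]
width: 0.997
(((650.0243530273438, -75.27063751220703), (59.799644470214844, 13.806303024291992), 87.51854705810547), 1591, np.float64(0.14143149597361895))
alt0: turn [-1.041e+00 -1.000e-03  2.000e-03]  shift-before [ -0.22 -12.54  29.46] shift-after [ -0.26 -31.76   4.06] cm
alt180: turn [2.1e+00 3.0e-03 1.0e-03]  shift-before [ -0.22 -12.54  29.46] shift-after [-0.26 31.76 -4.06] cm
t 41.15 tcp [ 0.6497 -0.0748  0.1894] jaw -2.86 tilt 0.13 q [ 0.336  0.628 -0.433  1.541  0.29   1.04  -0.222] F [-0.4 -0.2  0.5] w 8.5
```

View pics/w19.png

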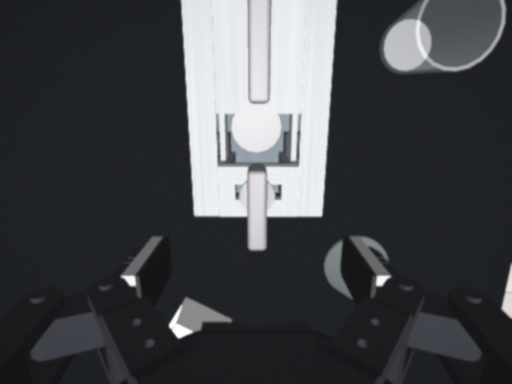

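Key 1 is locked: grip along base y at (257,208), angle 87.5°, top at 0.1414. Now key 2.

```bash
python3 -m pendant '[[8.5,[0,0,0],[-0.149,0,0]],[8.5,[0,0,0],[-0.149,0,0]],[8.5,[0,0,0],[-0.149,0,0]],[8.5,[0,0,0],[-0.149,0,0]],[8.5,[0,0,0],[-0.149,0,0]],[8.5,[0,0,0],[-0.149,0,0]],[8.5,[0,0,0],[-0.147,0,0]]]';python3 -m pendant '[[8.5,[0,-3.9,0.5],[0,0,0]],[8.5,[0,-4,0.5],[0,0,0]],[8.5,[0,-4,0.5],[0,0,0]],[8.5,[0,-4,0.5],[0,0,0]],[8.5,[0,-4,0.5],[0,0,0]],[8.5,[0,-4,0.5],[0,0,0]],[8.5,[0,-4,0.5],[0,0,0]],[8.5,[0,-3.9,0.5],[0,0,0]]]';python3 -m pendant '[[8.5,[0,0,0],[0,0,0]],[8.5,[0,0,0],[0,0,0]],[8.5,[0,0,0],[0,0,0]]]';python3 go.py .5097 -.3628 .066 56.8
python3 - <<'E'
from jars import *
c=calibration('wrist');p,d=capture('wrist');cv2.imwrite('pics/w20.png',p)
W=cloud('wrist',d,c);print(rect(W,sel(W,.46,.56,-.41,-.315,.088,.105)))
E
```

```text
time_s: 41.85
tcp_pos: [0.6499, -0.0747, 0.1895]
tool_rot: [0.2, 0.679, -0.2, 0.678]
ft_force: [-0.2, -0.6, 0.2]
width: 0.998
time_s: 42.65
tcp_pos: [0.5082, -0.364, 0.1897]
tool_rot: [0.202, 0.678, -0.202, 0.677]
ft_force: [0.4, -0.0, -0.2]
width: 0.991
time_s: 42.95
tcp_pos: [0.5103, -0.361, 0.1902]
tool_rot: [0.202, 0.678, -0.201, 0.678]
ft_force: [0.5, -0.3, 0.0]
width: 0.993
alt0: turn [ 0.002 -0.001 -0.001]  shift-before [12.42 -0.2   0.06] shift-after [12.42 -0.19  0.05] cm
alt180: turn [-3.14e+00  2.00e-03 -2.00e-03]  shift-before [12.42 -0.2   0.06] shift-after [12.42  0.19 -0.05] cm
t 42.95 tcp [ 0.5103 -0.361   0.1902] jaw 56.89 tilt 0.09 q [ 0.996  0.629 -0.658  1.614  0.427  1.047  1.207] F [ 0.5 -0.3  0. ] w 8.48
(((509.41558837890625, -363.16302490234375), (13.35649299621582, 58.937618255615234), 57.017147064208984), 1053, np.float64(0.09551447485118825))
```

View pics/w20.png

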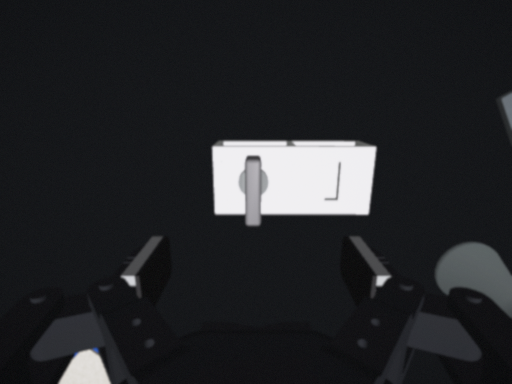

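Key 2 is at (253,190), in line with the jaws. Descend and grip.

```bash
python3 -m pendant '[[8.5,[2.5,-0.2,0.05],[0,0,0]],[8.5,[3,0,0],[0,0,0]],[8.5,[3,0,0],[0,0,0]],[8.5,[2.5,0,0],[0,0,0]],[8.5,[1,0,0],[0,0,0]],[8.5,[0.4,0,0],[0,0,0]],[8.5,[0,0,0],[0,0,0]],[8.5,[0,0,0],[0,0,0]]]';python3 go.py .5096 -.363 .066 56.8
```

```text
time_s: 43.8
tcp_pos: [0.5102, -0.3648, 0.0681]
tool_rot: [0.202, 0.677, -0.202, 0.678]
ft_force: [0.0, -0.3, 0.4]
width: 0.993
alt0: turn [-0.     0.002 -0.   ]  shift-before [ 0.21  0.12 -0.15] shift-after [ 0.21  0.12 -0.15] cm
alt180: turn [ 3.142e+00 -0.000e+00 -3.000e-03]  shift-before [ 0.21  0.12 -0.15] shift-after [ 0.21 -0.12  0.15] cm
t 43.8 tcp [ 0.5102 -0.3648  0.0681] jaw 56.8 tilt 0.12 q [ 0.945  0.78  -0.575  1.678  0.538  0.844  1.129] F [ 0.  -0.3  0.4] w 8.48
```

```bash
python3 -m pendant '[[8.5,[0.2,0.1,-0.12],[0,0,0]],[8.5,[0,0,0],[0,0,0]],[1,[0,0,0],[0,0,0]],[1,[0,0,0],[0,0,0]],[1,[0,0,0],[0,0,0]],[1,[0,0,0],[0,0,0]],[1,[0,0,0],[0,0,0]],[1,[0,0,0],[0,0,0]]]' 60;python3 -m pendant '[[1,[0,0,0],[0,0,0]],[1,[0,0,0],[0,0,0]],[1,[0,0,0],[0,0,0]]]';python3 go.py .5096 -.363 .066 56.8;python3 -m pendant '[[1,[-1,0,0],[0,0,0]],[1,[-2,0,0],[0,0,0]],[1,[-2.5,0,0],[0,0,0]],[1,[-2.5,0,0],[0,0,0]],[1,[-2.5,0,0],[0,0,0]],[1,[-1.5,0,0],[0,0,0]],[1,[-1,0,0],[0,0,0]],[1,[0,0,0],[0,0,0]]]'
```

```text
time_s: 44.6
tcp_pos: [0.5088, -0.3631, 0.0649]
tool_rot: [0.202, 0.678, -0.202, 0.678]
ft_force: [0.3, 0.2, 0.4]
width: 0.154
time_s: 44.9
tcp_pos: [0.5088, -0.3631, 0.0649]
tool_rot: [0.202, 0.678, -0.202, 0.678]
ft_force: [-0.2, 0.8, 1.5]
width: 0.156
alt0: turn [-0.  0. -0.]  shift-before [-0.11  0.05  0.06] shift-after [-0.11  0.05  0.06] cm
alt180: turn [ 3.141 -0.    -0.   ]  shift-before [-0.11  0.05  0.06] shift-after [-0.11 -0.05 -0.06] cm
t 44.9 tcp [ 0.5088 -0.3631  0.0649] jaw 56.79 tilt 0.01 q [ 0.944  0.783 -0.573  1.683  0.54   0.839  1.125] F [-0.2  0.8  1.5] w 1.33
time_s: 45.7
tcp_pos: [0.5091, -0.3634, 0.1958]
tool_rot: [0.202, 0.677, -0.202, 0.678]
ft_force: [0.3, 0.2, -1.3]
width: 0.154
```

```bash
python3 -m pendant '[[1,[-1,0,0],[-0.15,0,0]],[1,[-1,0,0],[-0.15,0,0]],[1,[-1,0,0],[-0.15,0,0]],[1,[-1,0,0],[-0.079,0,0]],[1,[0,0,0],[0,0,0]],[1,[0,0,0],[0,0,0]]]';python3 go.py .6619 .1492 .236 87.1
```

```text
time_s: 46.3
tcp_pos: [0.5081, -0.363, 0.2335]
tool_rot: [0.019, 0.707, -0.018, 0.706]
ft_force: [-0.7, 1.0, -2.0]
width: 0.154
alt0: turn [-0.002 -0.001 -0.001]  shift-before [-0.22 51.96 12.63] shift-after [-0.25 51.93 12.76] cm
alt180: turn [ 3.139e+00 -1.000e-03  2.000e-03]  shift-before [-0.22 51.96 12.63] shift-after [ -0.25 -51.93 -12.76] cm
t 46.3 tcp [ 0.5081 -0.363   0.2335] jaw 86.96 tilt 0.09 q [ 1.086  0.62  -0.797  1.572  0.472  1.153  1.704] F [-0.7  1.  -2. ] w 1.32
```

```bash
python3 -m pendant '[[1,[0,2,0.5],[0,0,0]],[1,[0,3.5,0.85],[0,0,0]],[1,[0,4,1],[0,0,0]],[1,[0,4,1],[0,0,0]],[1,[0,4,1],[0,0,0]],[1,[0,4,1],[0,0,0]],[1,[0,4,1],[0,0,0]],[1,[0,4,1],[0,0,0]]]';python3 -m pendant '[[1,[0,4,1],[0,0,0]],[1,[0,4,1],[0,0,0]],[1,[0,4,1],[0,0,0]],[1,[0,4,1],[0,0,0]],[1,[0,3.5,0.8],[0,0,0]],[1,[0,2,0.5],[0,0,0]],[1,[0,0,0],[0,0,0]],[1,[0,0,0],[0,0,0]]]';python3 -m pendant '[[1,[0,0,0],[0,0,0]],[1,[0,0,0],[0,0,0]]]';python3 go.py .6619 .1492 .151 87.1
```

```text
time_s: 47.1
tcp_pos: [0.5967, -0.0708, 0.2336]
tool_rot: [0.019, 0.707, -0.019, 0.706]
ft_force: [0.5, 0.3, -0.3]
width: 0.151
time_s: 47.9
tcp_pos: [0.6603, 0.1397, 0.2334]
tool_rot: [0.018, 0.707, -0.018, 0.706]
ft_force: [-0.5, 0.2, -1.3]
width: 0.153
time_s: 48.1
tcp_pos: [0.6609, 0.138, 0.2344]
tool_rot: [0.018, 0.707, -0.019, 0.707]
ft_force: [0.0, -0.4, -1.2]
width: 0.155
alt0: turn [-0.003 -0.     0.001]  shift-before [8.34 1.14 0.04] shift-after [8.34 1.13 0.04] cm
alt180: turn [3.139e+00 2.000e-03 1.000e-03]  shift-before [8.34 1.14 0.04] shift-after [ 8.34 -1.13 -0.04] cm
t 48.1 tcp [0.6609 0.138  0.2344] jaw 86.95 tilt 0.07 q [ 0.219  0.711 -0.802  1.425  0.523  1.226  0.879] F [ 0.  -0.4 -1.2] w 1.32
```

```bash
python3 -m pendant '[[1,[1,1.1,0.03],[-0.003,0,0]],[1,[2,0,0],[0,0,0]],[1,[2,0,0],[0,0,0]],[1,[2,0,0],[0,0,0]],[1,[1,0,0],[0,0,0]],[1,[0,0,0],[0,0,0]],[1,[0,0,0],[0,0,0]],[1,[0,0,0],[0,0,0]]]';python3 go.py .6619 .1492 .151 87.1
python3 - <<'E'
from jars import *
p,d=capture('wrist');cv2.imwrite('pics/w21.png',p)
E
```

```text
time_s: 48.9
tcp_pos: [0.6624, 0.1513, 0.156]
tool_rot: [0.017, 0.706, -0.017, 0.708]
ft_force: [-0.1, 0.1, -2.1]
width: 0.151
alt0: turn [ 0.003  0.002 -0.001]  shift-before [ 0.5  -0.21 -0.04] shift-after [ 0.5  -0.21 -0.04] cm
alt180: turn [-3.139e+00  1.000e-03  3.000e-03]  shift-before [ 0.5  -0.21 -0.04] shift-after [0.5  0.21 0.04] cm
t 48.9 tcp [0.6624 0.1513 0.156 ] jaw 87.26 tilt 0.11 q [ 0.181  0.794 -0.763  1.48   0.585  1.102  0.824] F [-0.1  0.1 -2.1] w 1.29
```

View pics/w21.png

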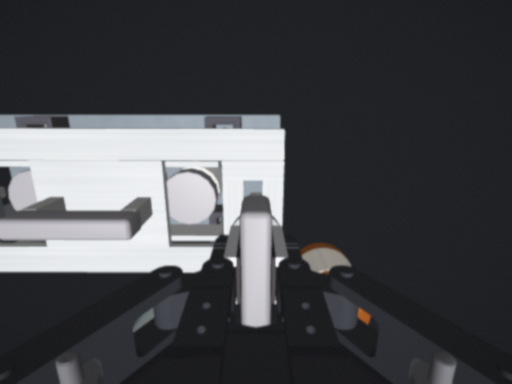

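Slot at (253,187), slightly to the left, which agrees with the 2 mm correction.

```bash
python3 -m pendant '[[1,[0.3,-0.2,-0.03],[0.003,0,0]],[1,[0,0,0],[0,0,0]],[1,[0,0,0],[0,0,0]],[1,[0.4,0,0],[0,0,0]],[1,[0.4,0,0],[0,0,0]],[1,[0.4,0,0],[0,0,0]],[1,[0,0,0],[0,0,0]],[1,[0,0,0],[0,0,0]]]';python3 go.py .6619 .1492 .1109 87.1
python3 - <<'E'
from jars import *
p,d=capture('wrist');cv2.imwrite('pics/w22.png',p)
E
```

```text
time_s: 49.75
tcp_pos: [0.6613, 0.1488, 0.1396]
tool_rot: [0.018, 0.707, -0.018, 0.707]
ft_force: [0.8, 0.5, -0.7]
width: 0.152
alt0: turn [-0. -0.  0.]  shift-before [2.87 0.04 0.06] shift-after [2.87 0.04 0.06] cm
alt180: turn [3.142e+00 0.000e+00 1.000e-03]  shift-before [2.87 0.04 0.06] shift-after [ 2.87 -0.04 -0.06] cm
t 49.75 tcp [0.6613 0.1488 0.1396] jaw 87.1 tilt 0.02 q [ 0.18   0.81  -0.752  1.493  0.597  1.078  0.815] F [ 0.8  0.5 -0.7] w 1.3
```

View pics/w22.png

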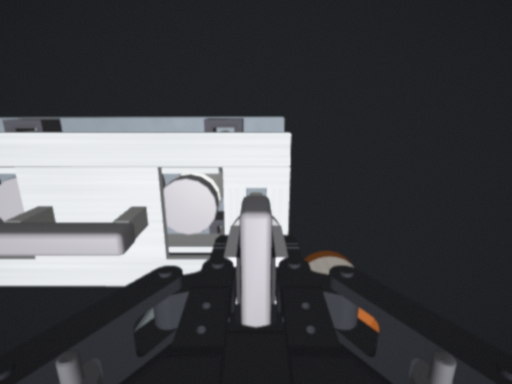

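Centred (256,192), no contact. Going down and turning.

```bash
python3 -m pendant '[[1,[0.5,0.03,0.05],[0,0,0]],[1,[0.5,0,0],[0,0,0]],[1,[0.5,0,0],[0,0,0]],[1,[0.5,0,0],[0,0,0]],[1,[0.4,0,0],[0,0,0]],[1,[0.3,0,0],[0,0,0]],[1,[0,0,0],[0,0,0]],[1,[0,0,0],[0,0,0]]]';python3 go.py .6619 .1492 .1109 87.1
```

```text
time_s: 50.6
tcp_pos: [0.6619, 0.1492, 0.1128]
tool_rot: [0.018, 0.707, -0.018, 0.707]
ft_force: [-1.3, -0.6, -1.6]
width: 0.151
alt0: turn [-0.  0. -0.]  shift-before [ 0.19  0.   -0.  ] shift-after [ 0.19  0.   -0.  ] cm
alt180: turn [ 3.142 -0.    -0.   ]  shift-before [ 0.19  0.   -0.  ] shift-after [ 0.19 -0.    0.  ] cm
t 50.6 tcp [0.6619 0.1492 0.1128] jaw 87.1 tilt 0.01 q [ 0.17   0.841 -0.735  1.505  0.619  1.038  0.8  ] F [-1.3 -0.6 -1.6] w 1.29
```

```bash
python3 -m pendant '[[1,[0,0,0],[0.1,0,0]],[1,[0,0,0],[0.1,0,0]],[1,[0,0,0],[0.1,0,0]],[1,[0,0,0],[0.1,0,0]],[1,[0,0,0],[0.1,0,0]],[1,[0,0,0],[0.1,0,0]],[1,[0,0,0],[0.1,0,0]],[1,[0,0,0],[0.1,0,0]]]';python3 -m pendant '[[1,[0,0,0],[0.13,0,0]],[1,[0,0,0],[0.13,0,0]],[1,[0,0,0],[0.13,0,0]],[1,[0,0,0],[0.13,0,0]],[1,[0,0,0],[0.13,0,0]],[1,[0,0,0],[0.12,0,0]],[1,[0,0,0],[0,0,0]],[1,[0,0,0],[0,0,0]]]';python3 go.py .6619 .1492 .1109 -2.9
```

```text
time_s: 51.4
tcp_pos: [0.6621, 0.1493, 0.1132]
tool_rot: [0.293, 0.643, -0.293, 0.644]
ft_force: [0.4, -0.1, -0.9]
width: 0.152
time_s: 52.2
tcp_pos: [0.662, 0.1494, 0.1131]
tool_rot: [0.512, 0.488, -0.511, 0.488]
ft_force: [0.1, 0.5, -2.3]
width: 0.155
alt0: turn [ 0.004 -0.    -0.   ]  shift-before [ 0.22 -0.    0.02] shift-after [ 0.22 -0.    0.02] cm
alt180: turn [-3.137e+00  1.000e-03 -0.000e+00]  shift-before [ 0.22 -0.    0.02] shift-after [ 0.22  0.   -0.02] cm
t 52.2 tcp [0.662  0.1494 0.1131] jaw -2.65 tilt 0.02 q [-0.035  0.75  -0.391  1.519  0.328  0.937 -0.572] F [ 0.1  0.5 -2.3] w 1.32
```

```bash
python3 -m pendant '[[1,[0.15,0,0],[0,0,0]],[1,[0.05,0,0],[0,0,0]],[1,[0,0,0],[0,0,0]],[1,[0,0,0],[0,0,0]]]';python3 -m pendant '[[5,[0,0,0],[0,0,0]],[5,[0,0,0],[0,0,0]],[8.5,[0,0,0],[0,0,0]],[8.5,[0,0,0],[0,0,0]],[8.5,[-2,0,0],[0,0,0]],[8.5,[-3,0,0],[0,0,0]],[8.5,[-3,0,0],[0,0,0]],[8.5,[-3,0,0],[0,0,0]]]';python3 -m pendant '[[8.5,[0,-4,0],[0,0,0]],[8.5,[0,-4,0],[0,0,0]],[8.5,[0,-4,0],[0,0,0]],[8.5,[0,-4,-2],[0,0,0]],[8.5,[0,0,-4],[0,0,0]],[8.5,[0,0,-4],[0,0,0]],[8.5,[0,0,-4],[0,0,0]],[8.5,[0,0,0],[0,0,0]]]'
python3 - <<'E'
from jars import *
p,d=capture('top');cv2.imwrite('pics/top8.png',cv2.resize(p[90:280,60:440],None,fx=2.1,fy=2.1,interpolation=cv2.INTER_CUBIC));W=cloud('top',d)
print(rect(W,sel(W,.58,.73,-.13,.2,.088,.105)))
print(rect(W,sel(W,.58,.73,-.12,-.03,.135,.15)));print(rect(W,sel(W,.58,.73,.10,.19,.135,.15)))
for y in(-.022,.098):
    m=sel(W,.6,.71,y-.03,y+.03,.075,.0875);print(W[m].mean(0),W[m].min(0),W[m].max(0),m.sum())
E
python3 go.py .6619 .1492 .1109 -2.9|tail -1
```

```text
time_s: 52.6
tcp_pos: [0.6619, 0.1491, 0.1109]
tool_rot: [0.512, 0.487, -0.512, 0.487]
ft_force: [-0.3, 0.1, 0.6]
width: 0.158
time_s: 53.4
tcp_pos: [0.6617, 0.149, 0.2219]
tool_rot: [-0.512, -0.487, 0.512, -0.487]
ft_force: [0.2, -0.2, -0.0]
width: 0.998
time_s: 54.2
tcp_pos: [0.5072, 0.304, 0.2214]
tool_rot: [0.512, 0.491, -0.509, 0.488]
ft_force: [0.2, -0.1, -0.2]
width: 0.999
(((656.1912841796875, 37.22271728515625), (268.3172302246094, 112.18843078613281), 87.0304183959961), 3439, np.float64(0.09603517502186865))
(((649.109375, -76.50870513916016), (58.0320930480957, 14.501370429992676), 86.27928161621094), 148, np.float64(0.1417287525711879))
(((660.46533203125, 146.26446533203125), (58.376644134521484, 14.063716888427734), 87.11176300048828), 146, np.float64(0.14172659721197678))
[ 0.65080477 -0.02567752  0.0825249 ] [ 0.61986601 -0.0498487   0.07579695] [ 0.68491152 -0.00995836  0.08748689] 222
[0.6592324  0.10145494 0.08234695] [0.62766687 0.08391338 0.07559177] [0.69099322 0.12677091 0.08747629] 230
t 54.25 tcp [0.5079 0.3003 0.2209] jaw -2.57 tilt 0.12 q [-0.241  0.494 -0.5    1.691  0.267  1.024 -0.875] F [-0.2 -0.1 -0.2] w 8.49
```

View pics/top8.png

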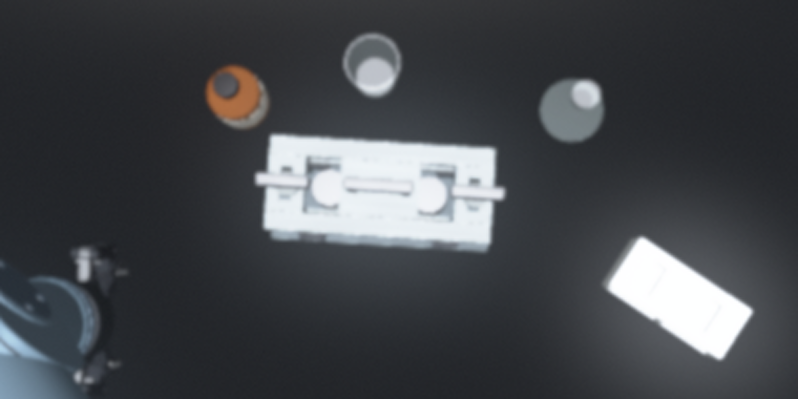

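Both keys lie along base y, (282,180) and (478,193), with grip tops at 0.1417. The plate top is at 0.0960, both jars are visible inside the guards, and the arm is well clear. Handing in.

```bash
python3 - <<'E'
from station import bot
print(bot.sign_off())
E
```

```text
the job is handed in; nothing more can be done
None
```

The shaker cage is ready and the job is handed in; the hand-in gave no verdict. It took about 54 s of the 210 s allowed.

- **Jars:** There were two, set down on the pads at base y = -60 mm and +60 mm. The one at -60 mm was knocked off its pad while I was away, so I regripped it and put it back before fetching the frame. Both were seen on their pads before the frame went on, and inside the guards after it was down. With the frame over them I could not measure how well centred they are.
- **Frame:** Its posts went into the sockets with no contact force. The plate top measures 96.0 mm against 96 mm expected, about 1 mm off the base centre, and its yaw agrees with the base within about 0.1°.
- **Keys:** Both are through the slots and turned a quarter turn. Their grip tops are at 141.7 mm against 142 mm expected, and their grips lie within 1° of the base's y axis.
- **Disagreement:** The last top view puts the keys about 2 and 3 mm off in y from where the arm placed them. That is near one pixel and well inside the 8 mm limit.
- **Other glassware:** The bottle, beaker and flask look unmoved in the last top view. The gripper was open and clear of everything at hand-in.

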